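# Retrieve a seed scoop from under the low bench shelf

## Robot

A 7-joint arm with a two-finger parallel gripper is mounted at the origin on the work surface. World frame = base frame: x ahead of the robot, y to its left, z up, the work surface at z = 0. Lengths are in mm, angles in rad, forces in N, time in s.
With the tool pointing down it reaches from about 400 to 875 mm from the base axis. Payload 4.4 kg.
Tool frame: the origin (TCP) lies at the very end of the fingers, on their centre line; the grasp point (between the pads) lies 19 mm behind it; z points along the fingers, y is the line along which they close (so a half turn about z gives the same grasp; the last joint's range is limited). The gripper opens to 85 mm and grips with 20 to 120 N. Pads are 22 mm wide; open, the fingers measure 114 mm over their backs; the gripper's body (76 mm by 85 mm) begins 54 mm behind the grasp point. The pads swing forward as they close: fully open they stand 13 mm farther back than shut.
Start: joints at [1.042, 0.628, 0.038, 1.517, -0.027, 0.996, -0.02], TCP at [290.224, -581.625, 231.313] pointing down, gripper open.
Joint ranges: [-3.06, 3.06], [-0.37, 2.12], [-1.25, 1.32], [0.18, 2.47], [-1.1, 4.24], [0.23, 1.98], [-2.94, 2.94]. Speed limits (rad/s): [2.57, 2.57, 3.14, 3.14, 3.14, 3.14, 3.14].

## Interface

Orientations are given as [roll, pitch, yaw] about the fixed x, y, z axes, in that order (R = Rz(yaw) Ry(pitch) Rx(roll)).
In Python, from cell import ctrl gives the robot as it stands.
- The arm moves only by the tool step_arm, never from a script. Its argument "series" is a list that holds one entry, the list of rows, each a list of 7 numbers: the turn, a rotation vector about the tool's x, y, z as a fraction of full scale, then the shift along the tool's x, y, z as a fraction of full scale, then the closure, from 0 (fully open) to 1 (shut). In form: [[[ax, ay, az, tx, ty, tz, gripper], ...]]. A call has 1 to 12 rows; each row shifts and turns the commanded pose from where the row before left it, along the tool's axes as they then stand; what a row does not reach is not made up. Full scale, the value 1, is 150 mm for a shift and 45 degrees for a turn. A row lasts 1/10 s, in which the tool goes at most 50 mm and 8.59 degrees, less where a joint would pass 70% of its speed; a pose out of reach is approached as far as the arm can. A call with a number of a shift or a turn outside -1 to 1 is refused whole. A call with a gripper value outside its range is refused whole. The fingers move at their own pace and stop on an object; the grip force is fixed at half the most. Time passes only in rows, so rows that do not move let the fingers close. It gives the time, the measured TCP pose, the force, the opening and the grip force at its end, in the units of the state.
- ctrl.read_state(): the state, without advancing time (a new reading comes with each control period).
- ctrl.get_image(name): name is "side" or "top" or "wrist"; returns a dict with "img" (420x560x3 uint8, red, green, blue), "fx", "fy", "cx", "cy" (pixels), "R" (3x3) and "t" (3): a world point X has camera coordinates R X + t. Camera axes: x right, y down, z forward; pixel columns grow to the right and rows downward; lengths in mm; the calibration is good to about 2 mm. A picture is of the moment at which its call begins. There is no depth.
- ctrl.finish_job(): hands the job in; it is judged then, once.
Trained networks look in a picture, given as the dict that the camera call returned (one of the last four; its "shot" number tells which), for a name from the list of things; names that differ only in an ending like _2 or _b are one class to them, and where a whole thing is asked for, a point or a joint stands for the part that bears it (a point fixed in the world has none). Each returns a list of dicts, best first, with "score" (0 to 1); they miss things now and then, are a little off and sometimes report something else, mostly with a low value. They report only what shows in the picture. A call takes as long as a camera call. They do not tell look-alikes from the thing itself.
- ctrl.recognise(picture, thing): "centre" ([column, row] in pixels, amid what is visible of it).
The state is a dict: "clock": time; "qpos": joint angles; "qd": joint speeds; "tau": joint torques, N m; "eef_pos": TCP position; "tool_rot": TCP orientation; "force": force on the tool from outside, world axes, zero at the start; "torque": the same for the moment, N m; "width": finger opening in mm; "gripper_force": force on a finger pad.
Only numpy, scipy, OpenCV 4.12 (cv2) and the standard library are available. Lean on these libraries where they do the work, as an engineer would, in place of code of your own. Each camera call takes 0.05 s, during which the arm holds its last target. There are 200 camera calls.

## Task

A seed scoop has slid behind the retaining rail, under the low glass shelf. Swing the rail up and over until it rests back on its stops by itself and leave it there; then take the hooked tray puller, reach in under the shelf with it, hook the scoop and drag it out onto the open bench. Lay the puller back down on the grey mat and set the scoop, right way up, in the white tray, without disturbing the tube rack, the tin or the bottle.

Things in the scene. Friction and masses are not known exactly. Their poses are not given: they have to be found in the camera images.
- shelf: Fixed low shelf: clear glass board 240 mm deep (x), 540 wide (y), underside 82 and top 90 mm above the bench, on 14 mm posts at its corners, open all round. Origin: centre of its footprint, on the bench. x points away from the robot (front edge x = -120 mm), y left, z up. Two tube racks are fixed on top: x -10 to 100, y 80 to 250 mm, up to 187 mm high. Hinge ears at the front corners reach 44 mm forward and up to 115 mm.
- rail (a joint): Angle (rad) of the U-shaped rail (round steel bar, 10 mm thick, 160 g). 0: hangs down in front of the opening. Grows as it swings out toward the robot (1.57 level), up (3.14 upright) and over the shelf to its stops at 3.75. Swings freely: let go before 3.14 it falls shut, after it drops on the stops and stays. The bar is rigid with the arms, so it turns (and may roll) between fingers that pinch it.
- rail_bar (a point): Middle of the rail's straight level bar, on its axis; the bar is 564 mm long along the shelf's y. When hanging it is 24 mm above the bench and 36 mm in front of the board's front edge.
- rail_hinge (a point): Middle of the rail's pivot axis, level and along the shelf's y: 84 mm above the bench, 36 mm in front of the board's edge. The bar's axis runs on a circle of 60 mm radius about it. The bar is rigid with its side arms, so as it swings it turns, and may roll some 10 mm, between pinching fingers; on its stops its axis is 133 mm above the bench.
- scoop_centre (a point): Dropped aluminium scoop, 90 g, 120 mm long: this is the centre of its bowl, 12 mm above its underside. x points away from the handle, z up. Bowl 60 long (x -30 to 30), 40 wide (y), 24 high, flat upright sides, open on top and at +x. It starts flat on the bench under the shelf, roughly across it, bowl toward the shelf's +y end.
- scoop: The same scoop and axes; this origin is on its underside, 12 mm below the bowl's centre. Its handle is a flat bar 16 mm wide and 8 thick, x -30 to -90 mm, its middle 18 mm above the underside. It balances at about x = -12 mm.
- puller: Tray puller, L-shaped steel strip with grey plastic handle, 160 g. Origin: underside at the heel, where handle and strip meet. Strip: x 0 to 135 mm, 20 wide, 5 thick, flat on its support. Hook: at the far end, x 129 to 135 mm, 18 mm high, reaching to the -y side only (y 10 to -75 mm). z up.
- puller_grip (a point): Centre of the puller's handle: puller x = -34 mm, y = 0, 27.5 mm above its underside; axes as the puller's. The handle is 82 mm long, 20 wide (y) and 20 thick with flat upright sides; it rises backward from the heel at 25 degrees, its end about 50 mm up.
- puller_hook (a point): Middle of the pulling face of the puller's hook (the face toward the handle): puller x = 129 mm, y = -40 mm, 9 mm above its underside.
- mat: Flat grey bench mat, fixed, 240 (x) by 160 mm (y), 3 mm thick; origin under its centre. The puller lies on it at the start.
- tray: White open plastic tray, fixed, 170 (x) by 130 mm (y), 28 mm high, walls and floor 4 mm; origin under its centre. Mat and tray are left and right of the middle of the bench; which is on which side varies.
- rack: Clear acrylic tube rack with white tubes, 180 (x) by 85 by 52 mm high, loose under the shelf near one end; origin under its centre. Leave it alone.
- tin: Closed aluminium sample tin, 174 (x) by 88 by 48 mm high, loose under the shelf near the other end (rack and tin may be swapped); origin under its centre. Leave it alone.
- bottle: Amber bottle with white cap, 64 mm in diameter, 150 mm high, loose on top of the shelf toward its right end; origin under its centre. Leave it alone.
Not all that is in view belongs to the job. What is meant by the tray is not green, and is the larger of those in its own colour.

How it is judged (in metres and radians):
On the way, in this order (a step that is already met when the one before it is completed fails the run):
1. the rail has been swung past over-centre and rests on its stops with the gripper off it (value of joint rail above 3.5 rad and contact force between the fingers and rail below 0.2 N), for 0.3 s.
2. the puller's hook bears on the scoop under the shelf (contact force between puller and scoop above 0.05 N and x of each of scoop_centre, puller_hook in the frame of shelf above -0.1 m).
3. the scoop is out on the open bench in front of the shelf, not yet touched by the fingers (x of scoop_centre in the frame of shelf below -0.155 m and height (world z) of scoop_centre below 0.03 m and contact force between the fingers and scoop below 0.1 N), for 0.1 s.
At the end, for the whole second after the job is handed in: The rail rests past over-centre (beyond 3.5 rad); the scoop lies in the tray, its bowl's centre over the tray floor and no more than 35 mm above the tray's underside, right way up within 20 degrees; the puller lies flat (within 11 degrees) on the mat, its heel over the mat; both at rest (value of joint rail above 3.5 rad and x of scoop_centre in the frame of tray between -0.08 and 0.08 m and y of scoop_centre in the frame of tray between -0.06 and 0.06 m and z of scoop_centre in the frame of tray between 0.008 and 0.035 m and angle between scoop's own z axis and vertical below 0.35 rad and x of puller in the frame of mat between -0.11 and 0.11 m and y of puller in the frame of mat between -0.075 and 0.075 m and z of puller in the frame of mat below 0.012 m and angle between puller's own z axis and vertical below 0.2 rad and linear speed of each of scoop, puller below 0.02 m/s); the robot touches nothing.
It fails at once if the acrylic tube rack was moved more than 25 mm or tipped (distance of rack from where it was at the start of the episode above 0.025 m or angle between rack's own z axis and vertical above 0.3 rad).
It fails at once if the aluminium sample tin was moved more than 25 mm or tipped (distance of tin from where it was at the start of the episode above 0.025 m or angle between tin's own z axis and vertical above 0.3 rad).
It fails at once if the amber bottle was moved more than 25 mm or tipped (distance of bottle from where it was at the start of the episode above 0.025 m or angle between bottle's own z axis and vertical above 0.3 rad).
It fails at once if the fingers took hold of the scoop under the shelf (contact force between the fingers and scoop above 0.5 N and x of scoop_centre in the frame of shelf above -0.12 m).
It also fails if it takes over 72 s, if anything falls off the work surface, if the arm or the gripper's body presses on something with over 40 N, if the wrist force passes 120 N, or if a joint passes its speed limit or range.

## Working session

There is one attempt and no reset: what is moved stays moved. The work goes in short steps, Python scripts to look and compute and a tool call to move; the robot and the scene stay as the last step left them, time stands still between calls to the robot, and variables do not carry over. Pictures are saved under pics/ and viewed, at most 10 in all, crops included, and the job is handed in when it is done.

Besides the shell and the picture viewer there is one more tool, called after "Emit:" as name([rows], argument=value, ...), one row to a line, values as JSON. step_arm: Moves the arm, as the interface text tells. Shift numbers are shares of 150 mm and turn numbers shares of 45 degrees, none past 1 either way. Its arguments: {"type":"object","properties":{"series":{"type":"array","items":{"type":"array","items":{"type":"array","items":{"type":"number","minimum":-1,"maximum":1}}}}},"required":["series"]}

```bash
mkdir -p pics; ls
cat > h.py <<'E'
import numpy as np, cv2
from cell import ctrl
from scipy.spatial.transform import Rotation as Rn
def ray(p,uv):
    R=np.array(p["R"]);t=np.array(p["t"]);o=-R.T@t
    d=R.T@np.array([(uv[0]-p["cx"])/p["fx"],(uv[1]-p["cy"])/p["fy"],1]);return o,d/np.linalg.norm(d)
def atz(p,uv,z):
    o,d=ray(p,uv);return o+d*(z-o[2])/d[2]
def tri(rs):
    A=np.zeros((3,3));b=np.zeros(3)
    for o,d in rs:
        P=np.eye(3)-np.outer(d,d);A+=P;b+=P@o
    x=np.linalg.solve(A,b);return x,[float(np.linalg.norm((np.eye(3)-np.outer(d,d))@(x-o))) for o,d in rs]
def proj(p,X):
    c=np.array(p["R"])@np.array(X)+np.array(p["t"]);return [float(p["fx"]*c[0]/c[2]+p["cx"]),float(p["fy"]*c[1]/c[2]+p["cy"])]
def save(p,n): cv2.imwrite(f"pics/{n}.png",p["img"][:,:,::-1])
E
python3 - <<'E'
from h import *
np.set_printoptions(precision=1,suppress=True)
ps={n:ctrl.get_image(n) for n in("side","top")}
for n in ps: save(ps[n],n+"0"); p=ps[n]; print(n,-np.array(p["R"]).T@np.array(p["t"]),np.array(p["R"])[2])
for th in["shelf","rail","rail_bar","rail_hinge","scoop_centre","scoop","puller","puller_grip","puller_hook","mat","tray","rack","tin","bottle"]:
    o=[]
    for n,p in ps.items():
        o.append((n,[(np.array(r["centre"]).round(1).tolist(),round(r["score"],2),atz(p,r["centre"],0)[:2].round().tolist()) for r in ctrl.recognise(p,th)][:3]))
    print(th,o)
s=ctrl.read_state();print(s["eef_pos"],s["tool_rot"],s["clock"])
E
```

```text
pics
side [-216.5  693.2  842.3] [ 0.5 -0.6 -0.6]
top [ 355.5  -69.  1102.6] [ 0.1  0.  -1. ]
shelf [('side', [([187.2, 175.4], 0.77, [922.0, -25.0])]), ('top', [([257.6, 101.1], 0.84, [798.0, 13.0])])]
rail [('side', [([224.7, 220.8], 0.9, [630.0, 50.0])]), ('top', [([279.2, 162.5], 0.55, [622.0, -52.0])])]
rail_bar [('side', [([233.8, 214.3], 0.84, [635.0, 8.0])]), ('top', [([270.1, 163.9], 0.93, [617.0, -27.0]), ([138.1, 228.4], 0.36, [430.0, 326.0])])]
rail_hinge [('side', [([186.2, 177.7], 0.91, [912.0, -14.0]), ([228.3, 221.1], 0.5, [621.0, 43.0])]), ('top', [([259.3, 102.9], 0.87, [793.0, 8.0])])]
scoop_centre [('side', [([226.0, 221.2], 0.61, [626.0, 48.0])]), ('top', [])]
scoop [('side', [([171.7, 305.5], 0.67, [468.0, 358.0])]), ('top', [])]
puller [('side', [([175.0, 306.1], 0.96, [461.0, 354.0])]), ('top', [([124.6, 223.2], 0.9, [443.0, 364.0]), ([370.3, 225.4], 0.26, [453.0, -304.0])])]
puller_grip [('side', [([174.0, 303.8], 0.72, [468.0, 351.0])]), ('top', [([123.9, 224.5], 0.83, [439.0, 366.0])])]
puller_hook [('side', [([172.1, 305.1], 0.68, [468.0, 357.0])]), ('top', [])]
mat [('side', [([189.2, 306.4], 0.89, [435.0, 330.0]), ([235.8, 216.0], 0.16, [624.0, 10.0])]), ('top', [([138.6, 228.9], 0.9, [428.0, 325.0])])]
tray [('side', [([386.5, 178.9], 0.96, [404.0, -502.0]), ([342.1, 193.9], 0.95, [459.0, -319.0]), ([389.6, 229.7], 0.73, [242.0, -269.0])]), ('top', [([372.3, 228.1], 0.95, [446.0, -309.0]), ([358.6, 315.7], 0.61, [214.0, -272.0]), ([440.6, 249.2], 0.57, [394.0, -493.0])])]
rack [('side', [([274.2, 169.3], 0.74, [731.0, -270.0])]), ('top', [([269.6, 164.7], 0.52, [615.0, -26.0])])]
tin [('side', [([160.5, 221.8], 0.76, [767.0, 190.0]), ([233.8, 194.3], 0.54, [717.0, -64.0])]), ('top', [])]
bottle [('side', []), ('top', [([329.4, 98.7], 0.56, [810.0, -190.0])])]
[ 290.2 -581.6  231.3] [ 3.1 -0.   0.5] 1.5
```

```bash
python3 -c "
import cv2,numpy as np
cv2.imwrite('pics/both.png',cv2.resize(np.vstack([cv2.imread('pics/top0.png')]),(800,600)))"
```

```text
(no output)
```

View pics/both.png

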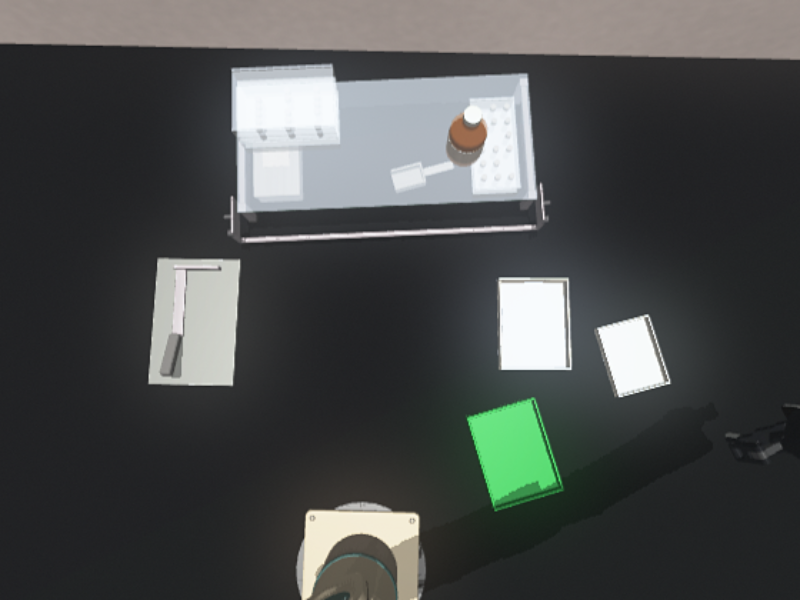

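View pics/side0.png

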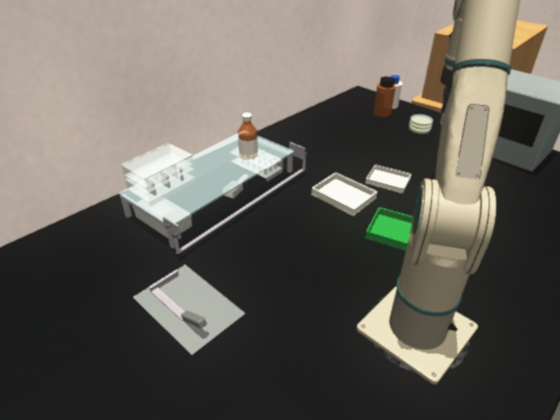

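The top view (800 px wide) shows the rail bar from (240,240) to (540,228) and the scoop bowl at (407,178), with its handle pointing right to (452,167). The puller is on the left mat: heel (178,335), hook (175–220,268). The large white tray is at (535,324), the bottle at (467,135). The tin is at left under the shelf and the rack at right.

```bash
cat >> h.py <<'E'
np.set_printoptions(precision=1,suppress=True)
def tool(tilt,yaw,yoff=90):
    """tool pointing down, horizontally towards heading yaw by tilt deg; yoff: tool x heading rel. to yaw"""
    h=np.radians(yaw);t=np.radians(tilt)
    z=np.array([np.sin(t)*np.cos(h),np.sin(t)*np.sin(h),-np.cos(t)])
    if yoff in(90,-90): x=np.sign(yoff)*np.array([-np.sin(h),np.cos(h),0]); y=np.cross(z,x)
    else:
        y=np.array([-np.sin(h),np.cos(h),0])*(-1 if yoff==0 else 1); x=np.cross(y,z)
    return Rn.from_matrix(np.c_[x,y,z])
def plan(wps,start=None):
    """wps: (pos,rot or None,rows,grip)"""
    s=ctrl.read_state(); p,r=start or (np.array(s["eef_pos"]),Rn.from_euler("xyz",s["tool_rot"]))
    print("from",p,r.as_euler("xyz",degrees=True)); out=[]
    for P,Q,n,g in wps:
        P=np.array(P,float);Q=Q or r
        for k in range(n):
            f=1/(n-k); dt=(r.inv()*Q).as_rotvec()*f; d=r.inv().apply(P-p)*f
            a=np.round(dt/np.radians(45),3);b=np.round(d/150,3)
            if np.linalg.norm(a)*45>8.59 or np.linalg.norm(b)*150>50: print("!! too fast row",len(out),np.linalg.norm(a)*45,np.linalg.norm(b)*150)
            p=p+r.apply(b*150); r=r*Rn.from_rotvec(a*np.radians(45)); out.append([*map(float,a),*map(float,b),g])
    for i in range(0,len(out),12): print(str(out[i:i+12]).replace(" ","").replace("0.0,","0,").replace("-0,","0,"))
    print("end",p,r.as_euler("xyz",degrees=True)); return p,r
E
python3 - <<'E'
from h import *
t=ctrl.get_image("top");s=ctrl.get_image("side");W=ctrl.get_image("wrist")
R=Rn.from_euler("xyz",ctrl.read_state()["tool_rot"]);o=-np.array(W["R"]).T@np.array(W["t"])
print("wrist cam in tool",R.inv().apply(o-ctrl.read_state()["eef_pos"]),R.inv().apply(np.array(W["R"])[2]),W["fx"])
q=lambda a,b,z:atz(t,(a*.7,b*.7),z)[:2]
L=q(240,240,24);Rr=q(540,228,24);print("bar",L,Rr,(L+Rr)/2,"len",np.linalg.norm(L-Rr),"yaw",np.degrees(np.arctan2(*(L-Rr)[::-1]))-90)
B=q(407,178,24);H=q(452,167,20);print("scoop",B,H)
print("heel",q(178,335,5),"hook",q(175,268,18),q(220,268,18),"handle end",q(172,370,45),"tray",q(535,324,20),"mat",[q(a,b,3) for a,b in((157,259),(240,260),(233,385),(149,384))])
for n in("rail_bar","puller","mat","tray","puller_grip"):
    a=ctrl.recognise(t,n);b=ctrl.recognise(s,n)
    for bb in b[:2]:
        if a: print(n,*tri([ray(t,a[0]["centre"]),ray(s,bb["centre"])]))
# start plan: above the bar midpoint
yaw=np.degrees(np.arctan2(*(L-Rr)[::-1]))-90
m=np.r_[(L+Rr)/2,24]
Q=tool(30,yaw)
plan([([420,-350,300],None,6,0.),(m+[-100,0,180],Q,12,0.)])
E
```

```text
wrist cam in tool [  68.9   -1.  -142.7] [-0.3 -0.   1. ] 331.0662057436731
bar [593.8 248.2] [ 630.5 -320.4] [612.1 -36.1] len 569.8056036247073 yaw 3.6945528246314865
scoop [722.9 -65.8] [ 748.3 -152.2]
heel [411.9 360. ] hook [538.  370.2] [540.  284.6] handle end [346.4 350.5] tray [ 448.  -310.9] mat [array([557.2, 412.3]), array([559.1, 252. ]), array([321.1, 250.6]), array([319. , 408.4])]
rail_bar [638.1 -13.1 -20.8] [16.378698895485197, 16.378698895485307]
rail_bar [647.8  40.6 138.4] [91.83167729090266, 91.83167729090253]
puller [447.  357.9   4.9] [6.685996576916466, 6.685996576916407]
mat [435.9 332.   -3.1] [3.125399262117177, 3.1253992621172326]
tray [ 384.  -324.8   96.5] [70.4891253810327, 70.48912538103271]
tray [ 388.3 -379.8 -128.8] [87.14293039155056, 87.14293039155058]
puller_grip [454.  359.1  15.7] [3.934138816018109, 3.934138816018175]
from [ 290.2 -581.6  231.3] [-180.    -0.    26.5]
[[0,0,0,0.244,-0.166,-0.076,0.0],[0,0,0,0.244,-0.166,-0.076,0.0],[0,0,0,0.244,-0.166,-0.076,0.0],[0,0,0,0.244,-0.166,-0.077,0.0],[0,0,0,0.244,-0.166,-0.076,0.0],[0,0,0,0.244,-0.165,-0.077,0.0],[-0.049,0.033,-0.121,0.124,-0.133,0.053,0.0],[-0.049,0.033,-0.121,0.134,-0.123,0.052,0.0],[-0.049,0.032,-0.122,0.144,-0.112,0.051,0.0],[-0.049,0.033,-0.121,0.153,-0.099,0.051,0.0],[-0.049,0.032,-0.122,0.161,-0.086,0.051,0.0],[-0.049,0.033,-0.121,0.167,-0.073,0.052,0.0]]
[[-0.049,0.032,-0.122,0.172,-0.059,0.054,0.0],[-0.049,0.033,-0.121,0.175,-0.044,0.056,0.0],[-0.049,0.032,-0.122,0.178,-0.03,0.059,0.0],[-0.049,0.033,-0.121,0.178,-0.015,0.063,0.0],[-0.049,0.032,-0.122,0.177,0,0.068,0.0],[-0.048,0.033,-0.121,0.174,0.014,0.072,0.0]]
end [512.2 -36.2 204. ] [150.   -0.   93.7]
```

Emit:
step_arm([
  [[0,0,0,0.244,-0.166,-0.076,0],[0,0,0,0.244,-0.166,-0.076,0],[0,0,0,0.244,-0.166,-0.076,0],[0,0,0,0.244,-0.166,-0.077,0],[0,0,0,0.244,-0.166,-0.076,0],[0,0,0,0.244,-0.165,-0.077,0],[-0.049,0.033,-0.121,0.124,-0.133,0.053,0],[-0.049,0.033,-0.121,0.134,-0.123,0.052,0],[-0.049,0.032,-0.122,0.144,-0.112,0.051,0],[-0.049,0.033,-0.121,0.153,-0.099,0.051,0],[-0.049,0.032,-0.122,0.161,-0.086,0.051,0],[-0.049,0.033,-0.121,0.167,-0.073,0.052,0]],
])

```text
clock: 3.35
eef_pos: [466.5, -191.9, 252.2]
tool_rot: [2.877, -0.08, 1.053]
force: [0.1, 0.2, -0.2]
width: 85.5
gripper_force: 0.0
```

Emit:
step_arm([
  [[-0.049,0.032,-0.122,0.172,-0.059,0.054,0.5],[-0.049,0.033,-0.121,0.175,-0.044,0.056,0.5],[-0.049,0.032,-0.122,0.178,-0.03,0.059,0.5],[-0.049,0.033,-0.121,0.178,-0.015,0.063,0.5],[-0.049,0.032,-0.122,0.177,0,0.068,0.5],[-0.048,0.033,-0.121,0.174,0.014,0.072,0.5]],
])

```text
clock: 3.95
eef_pos: [490.3, -104.7, 214.2]
tool_rot: [2.74, -0.02, 1.409]
force: [0.4, -0.7, -0.5]
width: 42.9
gripper_force: 0.0
```

Run:
```python
from h import *
s=ctrl.read_state();print(s["clock"],s["eef_pos"],np.degrees(s["tool_rot"]),np.array(s["qpos"]).round(2),s["width"],s["force"])
W=ctrl.get_image("wrist")
for y in(-60,0,40):
    print([round(v) for v in proj(W,[612-.064*(y+36),y,24])])
save(W,"w1")
```

```text
3.95 [ 490.3 -104.7  214.2] [157.   -1.1  80.7] [ 0.6  0.4 -0.6  2.3  1.   0.2 -1. ] 42.93502981885965 [ 0.4 -0.7 -0.5]
[314, 123]
[303, 63]
[295, 19]
```

View pics/w1.png

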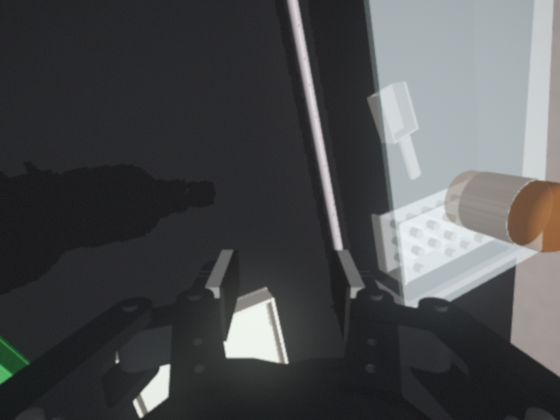

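Bar at (317,123) in the wrist view, matching the projected estimate within about 3 px; the joint-6 limit was hit, so I use less tilt and go nearer.

Run:
```python
from h import *
plan([([565,-36,120],tool(25,3.7),8,.6)])
```

```text
from [ 490.6 -103.   213.6] [157.   -1.2  81.1]
[[-0.005,0.011,-0.033,0.063,0.017,0.094,0.6],[-0.005,0.011,-0.033,0.062,0.019,0.094,0.6],[-0.005,0.011,-0.033,0.061,0.02,0.095,0.6],[-0.005,0.012,-0.034,0.059,0.021,0.095,0.6],[-0.005,0.011,-0.033,0.058,0.022,0.096,0.6],[-0.005,0.012,-0.034,0.056,0.023,0.096,0.6],[-0.005,0.011,-0.033,0.055,0.025,0.097,0.6],[-0.005,0.012,-0.034,0.053,0.025,0.098,0.6]]
end [565. -36. 120.] [155.   -0.   93.7]
```

Emit:
step_arm([
  [[-0.005,0.011,-0.033,0.063,0.017,0.094,0.6],[-0.005,0.011,-0.033,0.062,0.019,0.094,0.6],[-0.005,0.011,-0.033,0.061,0.02,0.095,0.6],[-0.005,0.012,-0.034,0.059,0.021,0.095,0.6],[-0.005,0.011,-0.033,0.058,0.022,0.096,0.6],[-0.005,0.012,-0.034,0.056,0.023,0.096,0.6],[-0.005,0.011,-0.033,0.055,0.025,0.097,0.6],[-0.005,0.012,-0.034,0.053,0.025,0.098,0.6]],
])

```text
clock: 4.8
eef_pos: [565.1, -39.1, 119.9]
tool_rot: [2.708, 0.001, 1.628]
force: [0.8, 0.5, 0.3]
width: 33.9
gripper_force: 0.0
```

Run:
```python
from h import *
s=ctrl.read_state();print(np.array(s["qpos"]).round(2),s["width"])
Q=tool(27,3.7); b=np.array([612,-36,24.]); z=Q.as_matrix()[:,2]
plan([(b-z*40,Q,4,.66),(b+z*11,Q,6,.66)])
```

```text
[ 0.5  0.7 -0.7  2.2  1.9  0.4 -1.8] 33.90478577547927
from [565.1 -39.1 119.9] [155.2   0.   93.3]
[[-0.012,0.001,-0.002,0.001,0.001,0.111,0.66],[-0.012,0.001,-0.002,0,0,0.111,0.66],[-0.012,0.002,-0.002,0.001,0,0.112,0.66],[-0.012,0.001,-0.003,0,-0.002,0.111,0.66],[0,0,0,0,0,0.057,0.66],[0,0,0,0,0,0.057,0.66],[0,0,0,0,0,0.057,0.66],[0,0,0,0,0,0.056,0.66],[0,0,0,0,0,0.057,0.66],[0,0,0,0,0,0.056,0.66]]
end [616.9 -35.7  14.2] [153.    0.   93.7]
```

Emit:
step_arm([
  [[-0.012,0.001,-0.002,0.001,0.001,0.111,0.66],[-0.012,0.001,-0.002,0,0,0.111,0.66],[-0.012,0.002,-0.002,0.001,0,0.112,0.66],[-0.012,0.001,-0.003,0,-0.002,0.111,0.66],[0,0,0,0,0,0.057,0.66],[0,0,0,0,0,0.057,0.66],[0,0,0,0,0,0.057,0.66],[0,0,0,0,0,0.056,0.66],[0,0,0,0,0,0.057,0.66],[0,0,0,0,0,0.056,0.66]],
])

```text
clock: 5.8
eef_pos: [617.0, -34.9, 14.3]
tool_rot: [2.67, -0.001, 1.636]
force: [1.0, -0.0, -0.5]
width: 29.0
gripper_force: 0.0
```

Run:
```python
from h import *
s=ctrl.read_state();print(s["eef_pos"],np.degrees(s["tool_rot"]),s["width"],s["force"])
W=ctrl.get_image("wrist");save(W,"w2")
```

```text
[617.  -34.9  14.3] [153.   -0.   93.8] 28.984386361118645 [ 1.  -0.  -0.5]
```

View pics/w2.png

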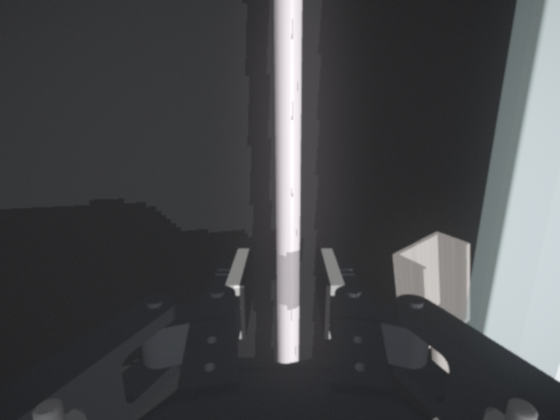

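Bar (col 287) is centred between the pads (237–332). Close and swing along the arc, turning the tool gradually upright.

Run:
```python
from h import *
s=ctrl.read_state();p=np.array(s["eef_pos"]);off=11
sx=np.array([np.cos(np.radians(3.7)),np.sin(np.radians(3.7)),0]);
b0=np.array([612,-35,24.]);h=b0+[0,0,60]
w=[(p,None,3,1)]
N=24
for k in range(1,N+1):
    th=3.72*k/N;Q=tool(27*(1-k/N),3.7)
    w.append((h-60*np.sin(th)*sx-[0,0,60*np.cos(th)]+Q.as_matrix()[:,2]*off,Q,1,1))
plan(w)
```

```text
from [617.1 -35.1  13.3] [153.   -0.1  93.7]
[[0,0,0,0,0,0,1],[0,0,0,0,0,0,1],[0,0,0,0,0,0,1],[0.025,-0.001,0,0.003,-0.052,-0.038,1],[0.025,0,0,0,-0.05,-0.039,1],[0.025,0,0,0,-0.043,-0.046,1],[0.025,0,0,0,-0.037,-0.05,1],[0.025,0,0,0,-0.031,-0.055,1],[0.025,0,0,0,-0.022,-0.058,1],[0.025,-0.001,0,0,-0.014,-0.061,1],[0.025,0,0,0,-0.006,-0.062,1],[0.025,0,0,0,0.002,-0.062,1]]
[[0.025,0,0,0,0.011,-0.06,1],[0.025,0,0,0,0.018,-0.059,1],[0.025,0,0,0,0.027,-0.055,1],[0.025,0,0,0,0.033,-0.051,1],[0.025,0,0,0,0.041,-0.046,1],[0.025,0,0,0,0.046,-0.04,1],[0.025,0,0,0,0.051,-0.033,1],[0.025,0,0,0,0.055,-0.026,1],[0.025,0,0,0,0.057,-0.018,1],[0.025,0,0,0,0.06,-0.009,1],[0.025,0,0,0,0.061,-0.001,1],[0.025,0,0,0,0.06,0.007,1]]
[[0.025,0,0,0,0.058,0.015,1],[0.025,0,0,0,0.056,0.023,1],[0.025,0,0,0,0.053,0.031,1]]
end [644.8 -32.8 123.2] [-180.     0.    93.7]
```

Emit:
step_arm([
  [[0,0,0,0,0,0,1],[0,0,0,0,0,0,1],[0,0,0,0,0,0,1],[0.025,-0.001,0,0.003,-0.052,-0.038,1],[0.025,0,0,0,-0.05,-0.039,1],[0.025,0,0,0,-0.043,-0.046,1],[0.025,0,0,0,-0.037,-0.05,1]],
])

```text
clock: 6.55
eef_pos: [581.6, -37.1, 27.6]
tool_rot: [2.747, 0.001, 1.636]
force: [5.8, 0.1, -4.7]
width: 7.3
gripper_force: 58.3
```

Emit:
step_arm([
  [[0.025,0,0,0,-0.031,-0.055,1],[0.025,0,0,0,-0.022,-0.058,1],[0.025,-0.001,0,0,-0.014,-0.061,1],[0.025,0,0,0,-0.006,-0.062,1],[0.025,0,0,0,0.002,-0.062,1]],
])

```text
clock: 7.05
eef_pos: [556.6, -38.8, 66.1]
tool_rot: [2.844, 0.001, 1.635]
force: [1.8, -2.8, -5.0]
width: 7.0
gripper_force: 58.4
```

Emit:
step_arm([
  [[0.025,0,0,0,0.011,-0.06,1],[0.025,0,0,0,0.018,-0.059,1],[0.025,0,0,0,0.027,-0.055,1],[0.025,0,0,0,0.033,-0.051,1],[0.025,0,0,0,0.041,-0.046,1],[0.025,0,0,0,0.046,-0.04,1]],
])

```text
clock: 7.65
eef_pos: [564.0, -38.4, 114.7]
tool_rot: [2.975, 0.002, 1.635]
force: [-5.7, -1.5, -4.7]
width: 7.0
gripper_force: 58.5
```

Run:
```python
from h import *
s=ctrl.read_state();print(s["eef_pos"],np.degrees(s["tool_rot"]),s["width"],s["force"])
W=ctrl.get_image("wrist");T=ctrl.get_image("side");
cv2.imwrite("pics/c3.png",np.hstack([cv2.resize(W["img"],(400,300)),cv2.resize(T["img"][120:300,80:320],(400,300))])[:,:,::-1])
```

```text
[564.  -38.4 114.7] [170.4   0.1  93.7] 7.04576343938858 [-5.7 -1.5 -4.7]
```

View pics/c3.png

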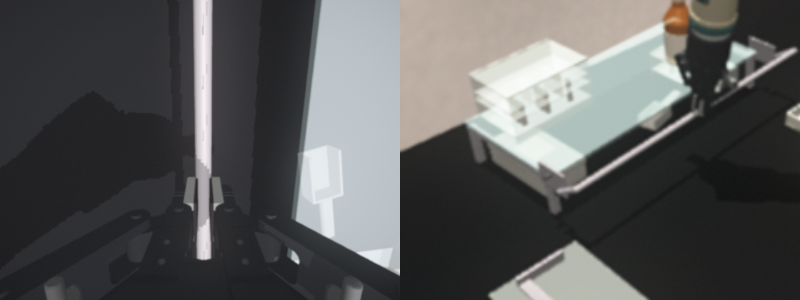

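The bar is still pinched (wrist view, col 203) and the rail has swung out and up. Continue.

Emit:
step_arm([
  [[0.025,0,0,0,0.051,-0.033,1],[0.025,0,0,0,0.055,-0.026,1],[0.025,0,0,0,0.057,-0.018,1],[0.025,0,0,0,0.06,-0.009,1],[0.025,0,0,0,0.061,-0.001,1],[0.025,0,0,0,0.06,0.007,1]],
])

```text
clock: 8.35
eef_pos: [618.2, -35.5, 138.3]
tool_rot: [3.081, 0.005, 1.636]
force: [-5.2, -3.5, 17.6]
width: 6.9
gripper_force: 68.2
```

Emit:
step_arm([
  [[0.025,0,0,0,0.058,0.015,1],[0.025,0,0,0,0.056,0.023,1]],
])

```text
clock: 8.55
eef_pos: [637.4, -33.9, 131.9]
tool_rot: [3.118, 0.003, 1.636]
force: [1.5, -11.1, 4.3]
width: 6.7
gripper_force: 69.8
```

Emit:
step_arm([
  [[0.01,0,0,0,0.05,0.02,1],[0,0,0,0,0,0,0.3],[0,0,0,0,0,0,0.3],[0,0,0,0,0,0,0.3],[0,0,0,0,0,-0.2,0.3],[0,0,0,0,0,-0.33,0.3],[0,0,0,0,0,-0.33,0.3]],
])

```text
clock: 9.25
eef_pos: [640.7, -32.3, 256.0]
tool_rot: [3.132, -0.001, 1.637]
force: [0.9, -0.2, 0.0]
width: 59.8
gripper_force: 0.0
```

Run:
```python
from h import *
s=ctrl.read_state();print(s["eef_pos"],np.degrees(s["tool_rot"]),s["width"],s["force"],np.array(s["qpos"]).round(2))
T=ctrl.get_image("top");S=ctrl.get_image("side")
cv2.imwrite("pics/c4.png",np.hstack([cv2.resize(T["img"][30:240,60:420],(480,360)),cv2.resize(S["img"][120:300,80:320],(320,240))[:,:,:] if 0 else cv2.copyMakeBorder(cv2.resize(S["img"][120:300,80:320],(320,240)),0,120,0,0,cv2.BORDER_CONSTANT)])[:,:,::-1])
L=Rn
# puller details by wider top crop
cv2.imwrite("pics/t4.png",cv2.resize(T["img"][170:280,90:190],None,fx=5,fy=5,interpolation=cv2.INTER_CUBIC)[:,:,::-1])
plan([([440,120,260],tool(0,0,180),9,0),([400,330,150],tool(0,0,180),8,0)])
```

```text
[640.7 -32.3 256. ] [179.4  -0.   93.8] 59.7882134001506 [ 0.9 -0.2  0. ] [ 0.5  0.7 -0.9  1.5  0.6  1.2 -0.4]
from [645.2 -30.4 262.7] [178.6  -0.   93.8]
!! too fast row 0 9.586901219893736 28.213560569343247
!! too fast row 1 9.586373141078955 28.3102896488185
!! too fast row 2 9.586901219893736 28.323003018747855
!! too fast row 3 9.586373141078955 28.30194339616981
!! too fast row 4 9.586373141078955 28.182840523978417
!! too fast row 5 9.586901219893736 28.219939758971847
!! too fast row 6 9.586373141078955 28.29995583035422
!! too fast row 7 9.586373141078955 28.233889211371498
!! too fast row 8 9.541379617225173 28.377367742621935
[[0.003,0.003,-0.213,0.121,-0.144,-0.001,0],[0.003,0.002,-0.213,0.144,-0.122,-0.001,0],[0.003,0.003,-0.213,0.162,-0.097,0,0],[0.003,0.002,-0.213,0.176,-0.068,0,0],[0.003,0.002,-0.213,0.184,-0.038,0.001,0],[0.003,0.003,-0.213,0.188,-0.007,0.001,0],[0.003,0.002,-0.213,0.187,0.025,0.001,0],[0.002,0.003,-0.213,0.18,0.055,0.002,0],[0.003,0.002,-0.212,0.169,0.085,0.002,0],[0,0,0,0.033,0.175,0.092,0],[0,0,0,0.033,0.175,0.092,0],[0,0,0,0.034,0.175,0.091,0]]
[[0,0,0,0.033,0.175,0.092,0],[0,0,0,0.034,0.175,0.091,0],[0,0,0,0.033,0.175,0.092,0],[0,0,0,0.034,0.175,0.091,0],[0,0,0,0.033,0.175,0.092,0]]
end [400.1 330.1 149.9] [-180.    0.  180.]
```

View pics/c4.png

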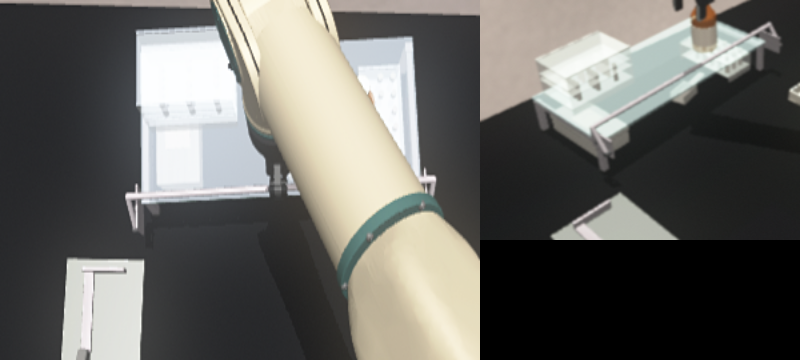

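View pics/t4.png

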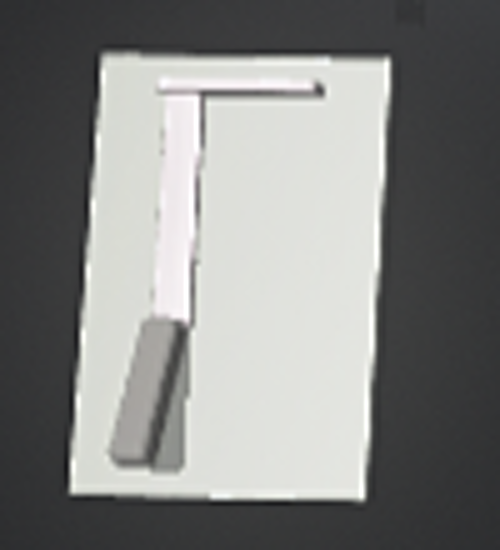

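Rail rests on its stops in both views. In the enlarged top crop the puller's strip runs from (181,95) to (171,320) and its handle back to about (133,460).

Run:
```python
from h import *
T=ctrl.get_image("top");q=lambda a,b,z:atz(T,(90+a/5,170+b/5),z)
A=q(181,95,8);B=q(171,320,8);E=q(132,460,52);M=[q(100,53,3),q(390,57,3),q(366,500,3),q(70,494,3)]
yaw=np.degrees(np.arctan2(*(A-B)[1::-1]));print(A,B,np.linalg.norm(A-B),E,"yaw",yaw,"mat",np.mean(M,0),"hook",q(160,80,21),q(322,85,21))
plan([([440,120,260],tool(0,0,180),10,0),([390,345,150],tool(0,yaw,180),8,0)])
```

```text
[536.  363.8   8. ] [413.1 360.    8. ] 122.99877970151155 [338.6 357.4  52. ] yaw 1.7468788855595994 mat [439.7 330.9   3. ] hook [541.8 370.6  21. ] [541.2 282.7  21. ]
from [643.5 -31.4 259.2] [178.9   0.   93.8]
!! too fast row 0 8.640937449142887 25.433737436719756
!! too fast row 1 8.640937449142887 25.417808717511427
!! too fast row 2 8.640937449142887 25.34644945549573
!! too fast row 3 8.595942356716918 25.390795576350104
!! too fast row 4 8.640937449142887 25.326912563516306
!! too fast row 5 8.595942356716918 25.361092247771982
!! too fast row 6 8.640937449142887 25.36641480383068
!! too fast row 7 8.595942356716918 25.358874186367185
!! too fast row 8 8.640585917633132 25.28601392074283
!! too fast row 9 8.595942356716918 25.297578935542425
[[0.002,0.002,-0.192,0.11,-0.129,-0.003,0],[0.002,0.002,-0.192,0.128,-0.111,-0.003,0],[0.002,0.002,-0.192,0.143,-0.09,-0.002,0],[0.002,0.002,-0.191,0.155,-0.068,-0.002,0],[0.002,0.002,-0.192,0.163,-0.044,-0.002,0],[0.002,0.002,-0.191,0.168,-0.019,-0.001,0],[0.002,0.002,-0.192,0.169,0.006,-0.001,0],[0.002,0.002,-0.191,0.166,0.032,-0.001,0],[0.002,0.001,-0.192,0.159,0.056,0,0],[0.002,0.002,-0.191,0.149,0.079,-0.001,0],[0,0,-0.005,0.042,0.188,0.092,0],[0,0,-0.005,0.041,0.188,0.092,0]]
[[0,0,-0.005,0.04,0.188,0.092,0],[0,0,-0.005,0.04,0.188,0.092,0],[0,0,-0.005,0.039,0.188,0.092,0],[0,0,-0.005,0.038,0.188,0.091,0],[0,0,-0.005,0.037,0.188,0.092,0],[0,0,-0.004,0.036,0.189,0.091,0]]
end [390.  345.1 150. ] [ 180.    -0.  -178.3]
```

Emit:
step_arm([
  [[0.002,0.002,-0.188,0.11,-0.129,-0.003,0],[0.002,0.002,-0.188,0.128,-0.111,-0.003,0],[0.002,0.002,-0.188,0.143,-0.09,-0.002,0],[0.002,0.002,-0.188,0.155,-0.068,-0.002,0],[0.002,0.002,-0.188,0.163,-0.044,-0.002,0],[0.002,0.002,-0.188,0.168,-0.019,-0.001,0],[0.002,0.002,-0.188,0.169,0.006,-0.001,0],[0.002,0.002,-0.188,0.166,0.032,-0.001,0],[0.002,0.001,-0.188,0.159,0.056,0,0],[0.002,0.002,-0.188,0.149,0.079,-0.001,0],[0,0,-0.03,0.042,0.188,0.06,0],[0,0,-0.01,0.041,0.188,0.06,0]],
])

```text
clock: 10.6
eef_pos: [427.8, 177.6, 238.3]
tool_rot: [-3.14, -0.009, -3.139]
force: [0.4, 0.6, 0.3]
width: 85.6
gripper_force: 0.0
```

Run:
```python
from h import *
s=ctrl.read_state();print(np.array(s["qpos"]).round(2),np.degrees(s["tool_rot"]))
plan([([375,350,150],tool(0,1.7,180),8,0)])
```

```text
[ 0.3  0.6 -1.2  2.   0.7  1.   0.4] [-179.9   -0.5 -179.9]
from [427.8 177.6 238.3] [-179.9   -0.5 -179.9]
[[0,-0.001,-0.004,0.043,0.144,0.074,0],[0,-0.001,-0.004,0.043,0.144,0.074,0],[0,-0.001,-0.004,0.042,0.144,0.074,0],[0,-0.002,-0.005,0.042,0.144,0.073,0],[0,-0.001,-0.004,0.041,0.144,0.074,0],[-0.001,-0.002,-0.005,0.041,0.145,0.073,0],[0,-0.001,-0.004,0.041,0.145,0.074,0],[-0.001,-0.002,-0.005,0.04,0.145,0.073,0]]
end [375.  350.1 150. ] [ 180.     0.  -178.3]
```

Emit:
step_arm([
  [[0,-0.001,-0.004,0.043,0.144,0.074,0],[0,-0.001,-0.004,0.043,0.144,0.074,0],[0,-0.001,-0.004,0.042,0.144,0.074,0],[0,-0.002,-0.005,0.042,0.144,0.073,0],[0,-0.001,-0.004,0.041,0.144,0.074,0],[-0.001,-0.002,-0.005,0.041,0.145,0.073,0],[0,-0.001,-0.004,0.041,0.145,0.074,0],[-0.001,-0.002,-0.005,0.04,0.145,0.073,0]],
])

```text
clock: 11.4
eef_pos: [375.1, 350.3, 149.7]
tool_rot: [-3.141, -0.001, -3.111]
force: [0.9, -0.3, 0.1]
width: 85.8
gripper_force: 0.0
```

Run:
```python
from h import *
s=ctrl.read_state();print(np.array(s["qpos"]).round(2),s["eef_pos"],np.degrees(s["tool_rot"]))
W=ctrl.get_image("wrist");save(W,"w5")
for X in([374,359,30.5],[374,359,38],[408,360,8],[536,364,8],[340,358,55]):print([round(v) for v in proj(W,X)])
plan([([374,359,60],tool(0,1.7,180),5,0),([374,359,13],tool(0,1.7,180),5,0)])
```

```text
[-0.2  0.8 -1.   2.   0.8  0.9 -0. ] [375.1 350.3 149.7] [-180.    -0.  -178.2]
[294, 201]
[294, 204]
[293, 231]
[292, 350]
[296, 164]
from [372.8 354.2 149.1] [ 179.8   -0.2 -178. ]
[[0.001,-0.001,0.001,-0.002,0.006,0.119,0],[0.001,-0.001,0.001,-0.002,0.006,0.119,0],[0.001,0,0.001,-0.002,0.006,0.119,0],[0.001,-0.001,0.002,-0.002,0.006,0.119,0],[0.001,0,0.001,-0.002,0.006,0.118,0],[0,0,0,0,0,0.063,0],[0,0,0,0,0,0.063,0],[0,0,0,0,0,0.063,0],[0,0,0,0,0,0.062,0],[0,0,0,0,0,0.063,0]]
end [374.  359.   12.9] [ 180.    -0.  -178.3]
```

View pics/w5.png

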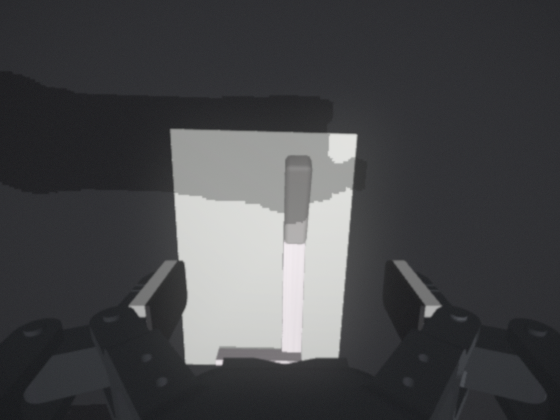

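Handle spans rows 157–243 at col 297, about as predicted (grip at row 201). Descend and grip.

Emit:
step_arm([
  [[0.001,-0.001,0.001,-0.002,0.009,0.119,0],[0.001,-0.001,0.001,-0.002,0.009,0.119,0],[0.001,0,0.001,-0.002,0.009,0.119,0],[0.001,-0.001,0.002,-0.002,0.009,0.119,0],[0.001,0,0.001,-0.002,0.008,0.118,0],[0,0,0,0,0,0.063,0],[0,0,0,0,0,0.063,0],[0,0,0,0,0,0.063,0],[0,0,0,0,0,0.062,0],[0,0,0,0,0,0.063,0],[0,0,0,0,0,0,1],[0,0,0,0,0,0,1]],
])

```text
clock: 12.65
eef_pos: [378.2, 357.2, 15.2]
tool_rot: [-3.139, 0.004, -3.116]
force: [0.1, 0.1, -0.2]
width: 58.9
gripper_force: 0.0
```

Emit:
step_arm([
  [[0,0,0,0,0,0,1],[0,0,0,0,0,0,1],[0,0,0,0,0,-0.1,1],[0,0,0,0,0,-0.2,1],[0,0,0,0,0,-0.2,1]],
])

```text
clock: 13.15
eef_pos: [377.4, 356.9, 90.9]
tool_rot: [-3.138, 0.003, -3.116]
force: [0.8, -0.5, -1.3]
width: 18.5
gripper_force: 64.0
```

Run:
```python
from h import *
s=ctrl.read_state();print(np.array(s["qpos"]).round(2),s["eef_pos"],np.degrees(s["tool_rot"]))
W=ctrl.get_image("wrist");T=ctrl.get_image("top");S=ctrl.get_image("side")
cv2.imwrite("pics/c6.png",np.hstack([cv2.resize(W["img"],(400,300)),cv2.resize(S["img"][210:360,110:310],(400,300))])[:,:,::-1])
cv2.imwrite("pics/t6.png",cv2.resize(T["img"][40:180,160:390],None,fx=3.4,fy=3.4,interpolation=cv2.INTER_CUBIC)[:,:,::-1])
```

```text
[-0.2  0.8 -0.9  2.   0.9  0.8 -0.1] [377.4 356.9  90.9] [-179.8    0.1 -178.5]
```

View pics/c6.png

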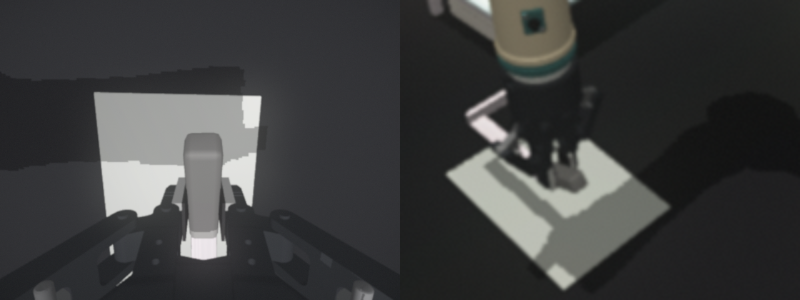

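View pics/t6.png

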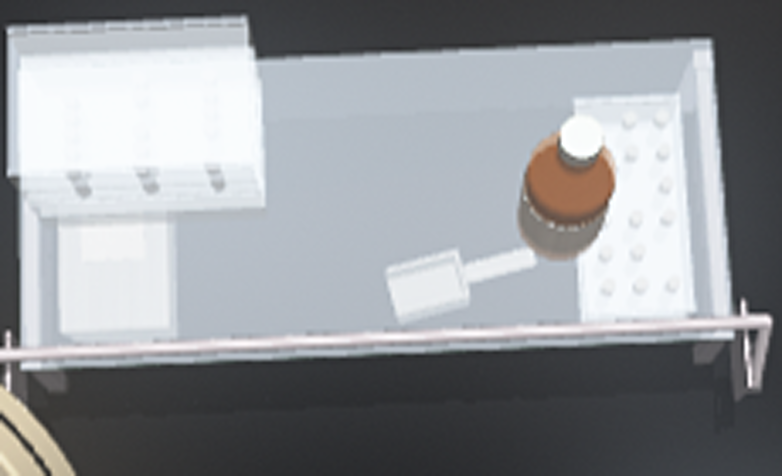

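Puller is gripped level (left panel). In the top crop the scoop bowl is at (427,283), the handle end at (533,259), and the rack's front-left corner at (580,318). That is ten pictures viewed, so from here I use numbers only.

```bash
cat >> h.py <<'E'
def hook_tcp(hook_xy,z,head,off=158,lat=40):
    """TCP so that hook face point (puller y=-lat) is at hook_xy, underside at z"""
    h=np.radians(head);f=np.array([np.cos(h),np.sin(h)]);l=np.array([-np.sin(h),np.cos(h)])
    return np.r_[np.array(hook_xy)-f*off+l*lat,z+12.2]
E
python3 - <<'E'
from h import *
T=ctrl.get_image("top");q=lambda a,b,z:atz(T,(160+a/3.4,40+b/3.4),z)[:2]
B=q(427,283,24);H=q(533,259,22);Ro=q(467,276,22);C=[q(*c,24) for c in((386,268),(458,250))]
E1=(q(24,368,86)+q(732,338,86))/2
print("bowl",B,"handle end",H,"d",np.linalg.norm(B-H),"yaw",np.degrees(np.arctan2(*(B-H)[::-1])),np.degrees(np.arctan2(*(C[0]-C[1])[::-1])),"edge mid",E1,q(24,368,86),q(732,338,86))
print("rack corner",q(580,318,2),"tin corner",q(177,338,48))
d=B-H;sy=np.degrees(np.arctan2(d[1],d[0]));head=sy-90
h=np.radians(head);f=np.array([np.cos(h),np.sin(h)])
l=np.array([-f[1],f[0]])
hk=B+f*30+l*10   # bowl centre at puller y=-50
print("head",head,"tcp at lower",hook_tcp(hk,0,head))
Q=tool(0,head,180)
a=hook_tcp(hk,40,head);pre=a-np.r_[f*170,0];pre[2]=100
plan([(pre,Q,18,1)])
E
```

```text
bowl [726.8 -67.6] handle end [ 749.7 -153.1] d 88.46693571459406 yaw 104.95748059556352 105.87401909750741 edge mid [649.8 -31.9] [631.9 235.6] [ 667.7 -299.3]
rack corner [ 707.5 -193.8] tin corner [669.2 127.9]
head 14.957480595563524 tcp at lower [590.3 -52.3  12.2]
from [378.3 357.1  90.6] [-179.9    0.3 -178.6]
[[0,0,-0.017,-0.014,-0.168,-0.003,1],[0,0,-0.017,-0.011,-0.168,-0.003,1],[0,0,-0.017,-0.009,-0.169,-0.003,1],[0,0,-0.017,-0.007,-0.169,-0.003,1],[0,0,-0.017,-0.005,-0.169,-0.003,1],[0,0,-0.017,-0.002,-0.169,-0.003,1],[0,0,-0.017,0,-0.169,-0.003,1],[0,0.001,-0.017,0.002,-0.169,-0.003,1],[0,0,-0.017,0.004,-0.169,-0.003,1],[0,0.001,-0.016,0.007,-0.169,-0.003,1],[0,0,-0.017,0.009,-0.168,-0.003,1],[-0.001,0.001,-0.016,0.011,-0.168,-0.003,1]]
[[0,0,-0.017,0.013,-0.168,-0.003,1],[-0.001,0.001,-0.016,0.016,-0.168,-0.003,1],[0,0,-0.017,0.018,-0.168,-0.004,1],[-0.001,0.001,-0.016,0.02,-0.168,-0.004,1],[0,0,-0.017,0.022,-0.167,-0.003,1],[-0.001,0.001,-0.016,0.023,-0.167,-0.004,1]]
end [426.1 -96.1 100. ] [ 180.    -0.  -165.1]
```

Emit:
step_arm([
  [[0,0,-0.017,-0.014,-0.168,-0.003,1],[0,0,-0.017,-0.011,-0.168,-0.003,1],[0,0,-0.017,-0.009,-0.169,-0.003,1],[0,0,-0.017,-0.007,-0.169,-0.003,1],[0,0,-0.017,-0.005,-0.169,-0.003,1],[0,0,-0.017,-0.002,-0.169,-0.003,1],[0,0,-0.017,0,-0.169,-0.003,1],[0,0.001,-0.017,0.002,-0.169,-0.003,1],[0,0,-0.017,0.004,-0.169,-0.003,1],[0,0.001,-0.016,0.007,-0.169,-0.003,1],[0,0,-0.017,0.009,-0.168,-0.003,1],[-0.001,0.001,-0.016,0.011,-0.168,-0.003,1]],
])

```text
clock: 14.55
eef_pos: [409.1, 53.6, 95.5]
tool_rot: [-3.14, -0.001, -2.957]
force: [1.1, -0.5, -1.4]
width: 18.6
gripper_force: 63.9
```

Emit:
step_arm([
  [[0,0,-0.017,0.013,-0.168,-0.003,1],[-0.001,0.001,-0.016,0.016,-0.168,-0.003,1],[0,0,-0.017,0.018,-0.168,-0.004,1],[-0.001,0.001,-0.016,0.02,-0.168,-0.004,1],[0,0,-0.017,0.022,-0.167,-0.003,1],[-0.001,0.001,-0.016,0.023,-0.167,-0.004,1]],
])

```text
clock: 15.15
eef_pos: [424.8, -97.2, 98.7]
tool_rot: [3.14, -0.004, -2.88]
force: [0.9, -0.3, -1.2]
width: 18.6
gripper_force: 63.9
```

Run:
```python
from h import *
s=ctrl.read_state();print(np.array(s["qpos"]).round(2),s["eef_pos"],np.degrees(s["tool_rot"]),s["width"])
T=ctrl.get_image("top");S=ctrl.get_image("side");p=np.array(s["eef_pos"]);h=np.radians(180+np.degrees(s["tool_rot"][2]))
f=np.array([np.cos(h),np.sin(h),0]);l=np.array([-f[1],f[0],0])
# predicted hook ends on top view; find bright hook pixels vs background nearby
for n,u,v in(("elbow",164,10),("tip",164,-75),("elbowface",158,10),("tipface",158,-75)):
    X=p+f*u+l*v;X[2]=p[2]-12.2+18;print(n,X,[round(c,1) for c in proj(T,X)],[round(c,1) for c in proj(S,X)])
g=cv2.cvtColor(T["img"],cv2.COLOR_RGB2GRAY)
X=p+f*161-l*33;X[2]=p[2]+6;c,r=map(int,proj(T,X));print(c,r);print(g[r-14:r+15,c-26:c+27:2])
```

```text
[ 0.8  0.8 -1.   2.2  1.   0.8  0.9] [424.8 -97.2  98.7] [ 179.9   -0.2 -165. ] 18.550613972563124
elbow [580.6 -45.1 104.5] [275.5, 168.7] [257.3, 186.7]
tip [ 602.6 -127.2  104.5] [308.4, 160.8] [271.3, 173.4]
elbowface [574.8 -46.7 104.5] [276.0, 171.0] [259.0, 187.2]
tipface [ 596.8 -128.8  104.5] [309.0, 163.1] [273.0, 173.9]
292 165
[[ 54  55  55  55  55  55  55  56  56  56  57  55  57  57  57  57  57  58
   57  57  59  58  58  59  59  59  60]
 [ 54  55  54  56  54  55  55  54  56  56  55  55  57  55  56  57  57  57
   57  58  57  58  57  59  59  59  59]
 [ 53  54  54  55  55  55  54  56  55  55  54  56  56  56  56  56  57  56
   57  57  58  57  58  58  59  59  58]
 [ 53  54  54  55  54  55  55  54  54  55  55  56  55  56  57  56  56  57
   57  58  58  57  57  58  58  57  59]
 [ 53  53  54  54  53  53  55  55  55  54  56  54  55  55  55  56  56  57
   56  57  57  56  57  57  58  57  59]
 [ 53  53  53  52  54  53  55  54  54  54  53  54  54  55  56  54  56  57
   56  57  56  57  56  59  58  58  58]
 [ 52  53  52  52  52  52  53  52  54  55  55  55  54  57  57  55  56  57
   58  
[... 1818 characters left out ...]
  60  60  62  61  61]
 [ 53  54  55  55  52 251 243 243 245  99  56  58  57  58  57  52  52  52
   55  56  60  61  60  61  60  61  61]
 [ 53  53  54  55  53 182 244 242 245 107  56  55  55  56  51  52  52  56
   59  60  61  58  60  61  62  61  61]
 [ 53  55  54  54  53  73 244 242 244 176  50  51  51  51  54  54  55  58
   60  59  59  60  60  61  60  61  62]
 [ 54  53  54  54  53  33 245 241 243 249  45  51  54  54  58  57  57  57
   59  60  60  60  60  60  61  62  61]
 [ 52  52  54  54  53  41 246 240 244 255  43  53  57  58  58  54  84  59
   56  59  60  60  60  61  61  61  61]
 [ 52  53  54  53  55  43 245 240 244 252  49  58  58  57  57  93 138 126
   62  55  59  60  61  61  61  61  62]]
```

Hook appears within a pixel of the prediction. Go in above the scoop and lower behind it.

Run:
```python
from h import *
Q=tool(0,15,180)
plan([([430,-95,53],Q,3,1),([590.5,-52,53],Q,8,1)])
plan([([590.5,-52,14],Q,4,1)],(np.array([590.5,-52,53]),Q))
```

```text
from [424.7 -99.9  98.2] [-180.    -0.3 -165.4]
[[0,-0.002,-0.003,-0.015,0.008,0.1,1],[0,-0.002,-0.003,-0.015,0.007,0.101,1],[-0.001,-0.003,-0.003,-0.014,0.008,0.1,1],[0,0,0,-0.138,0,0,1],[0,0,0,-0.139,0,0,1],[0,0,0,-0.138,0,0,1],[0,0,0,-0.139,0,0,1],[0,0,0,-0.138,0,0,1],[0,0,0,-0.139,0,0,1],[0,0,0,-0.138,0,0,1],[0,0,0,-0.139,0,0,1]]
end [590.5 -51.9  53. ] [ 180.    0. -165.]
from [590.5 -52.   53. ] [-180.    0. -165.]
[[0,0,0,0,0,0.065,1],[0,0,0,0,0,0.065,1],[0,0,0,0,0,0.065,1],[0,0,0,0,0,0.065,1]]
end [590.5 -52.   14. ] [-180.    0. -165.]
```

Emit:
step_arm([
  [[0,-0.002,-0.003,-0.015,0.008,0.1,1],[0,-0.002,-0.003,-0.015,0.007,0.101,1],[-0.001,-0.003,-0.003,-0.014,0.008,0.1,1],[0,0,0,-0.138,0,0,1],[0,0,0,-0.139,0,0,1],[0,0,0,-0.138,0,0,1],[0,0,0,-0.139,0,0,1],[0,0,0,-0.138,0,0,1],[0,0,0,-0.139,0,0,1],[0,0,0,-0.138,0,0,1],[0,0,0,-0.139,0,0,1],[0,0,0,0,0,0,1]],
])

```text
clock: 16.45
eef_pos: [593.6, -44.5, 54.4]
tool_rot: [3.139, 0.006, -2.872]
force: [-0.2, 0.4, -2.1]
width: 18.2
gripper_force: 64.0
```

Run:
```python
from h import *
s=ctrl.read_state();print(s["eef_pos"],np.degrees(s["tool_rot"]),s["width"],s["force"])
p=np.array(s["eef_pos"]);T=ctrl.get_image("top");h=np.radians(15);f=np.array([np.cos(h),np.sin(h),0]);l=np.array([-f[1],f[0],0])
for n,u,v in(("elbow",164,10),("tip",164,-75)):
    X=p+f*u+l*v;X[2]=p[2]+6;print(n,X,[round(c,1) for c in proj(T,X)])
X=p+f*140-l*30;X[2]=24;c,r=map(int,proj(T,X));g=cv2.cvtColor(T["img"],cv2.COLOR_RGB2GRAY);print(c,r)
for row in g[r-18:r+20:1,c-32:c+42:2]:print("".join(" .:-=+*#%@"[min(9,max(0,int(v)-110)//15)] for v in row))
plan([([590.5,-52,14],tool(0,15,180),4,1)])
```

```text
[593.6 -44.5  54.4] [ 179.8    0.3 -164.6] 18.24172249464794 [-0.2  0.4 -2.1]
elbow [749.4   7.6  60.4] [257.7, 109.9]
tip [771.4 -74.5  60.4] [288.6, 102.7]
274 119
***********+*#%%= *%%%--#%%#*******=:
***********+##%%%: *%%%.-%%%+******-:
**********+*#%%%%#..#%%#.*%%#******-:
**********+##%%%%@* :#%%# #%@#*****=:
*********+*#%%%%%%@: =#%%*.%@%*****=:
*********+##%%%%%%@#.*=%%@+=@@#****+:
********+*##%%%%%%@@*%=+%%@ %@@****+:
********+##%%%%%%@@@%%%.#%@#.@@#****:
*******+*##%%%%%%@@%%%%+.%@@ %@@***#-
********##%%%%%%@@@%%%%%+=@@# @@%***=
******+*#%%%%%%%@@%#%%%%%.#@@*%@@****
******+##%%%%%%@@@###%%%#+-@@@ @@#**#
*****+*#%%%%%%%@@%##%#####+#@@#%@@*%%
******##%%%%%%@@@###%######+%%@ @@#@@
****+*#%%%%%%%@@%##########****:#%%@@
*****##%%%%%%@@%############***+-%%@@
***=*#%%%%%%%@@##############***++#%@
#+*++#%%%%%%@@%###############***++#%
+=##*+%%%%%%@@#################***++=
- +%%+#%%%%@@@##################***+*
*- #%%+%%%%@@%%##################***+
*#=-%%#*%%@@@%#####################**
##%.*%%*#@@@%%#####################**
+#%# *%%*%@@%%%#####################*
 *%%+ #%%#@%%%%######################
:.%%%=-%%#%%%%%%#####################
--=%%%.*%%##%%%%#####################
 *:+%%# *%%*%%%######################
  +:#%%+ #%%#%%######################
  .#:%%%-:%%##%######################
.  %-=%%%.*%%#%*#####################
+   # *%%# %%%#**####################
#   -*.#%%=-%%%***###################
*:   %.=%%%.#@@#**###################
**   .% +%%% %@@***##################
*#    @. %%@+-@@****#################
**=    = -%%@ %@%****################
*##    =. *@@* @@*****###############
from [591.6 -45.3  54.2] [ 179.9    0.2 -164.6]
[[0.001,0.001,0.002,0.005,-0.01,0.067,1],[0.001,0.001,0.003,0.005,-0.011,0.067,1],[0,0.001,0.002,0.005,-0.01,0.067,1],[0.001,0.001,0.003,0.005,-0.01,0.067,1]]
end [590.4 -52.   14. ] [-180.    0. -165.]
```

Emit:
step_arm([
  [[0.001,0.001,0.002,0.005,-0.02,0,1],[0.001,0.001,0.003,0.005,-0.021,0,1],[0,0.001,0.002,0,0,0.067,1],[0.001,0.001,0.003,0,0,0.067,1],[0,0,0,0,0,0.067,1]],
])

```text
clock: 17.0
eef_pos: [591.4, -53.4, 24.0]
tool_rot: [-3.14, 0.0, -2.881]
force: [-0.5, -0.3, -1.7]
width: 18.3
gripper_force: 64.1
```

Emit:
step_arm([
  [[0,0,0,0,0,0.04,1],[0,0,0,0,0,0.03,1],[0,0,0,0,0,0,1]],
])

```text
clock: 17.3
eef_pos: [590.0, -53.4, 16.1]
tool_rot: [-3.139, -0.003, -2.881]
force: [-9.1, -2.7, 17.0]
width: 18.6
gripper_force: 67.2
```

Run:
```python
from h import *
s=ctrl.read_state();p=np.array(s["eef_pos"]);print(p,s["force"])
Q=tool(0,15,180);d=np.array([np.cos(.0646),np.sin(.0646),0])
plan([(p+[0,0,1.5],Q,1,1),(p+[0,0,1.5]-d*180,Q,16,1)])
```

```text
[590.  -53.4  16.1] [-9.1 -2.7 17. ]
from [590.  -53.4  16.1] [-179.8   -0.2 -165. ]
[[-0.004,-0.004,-0.001,0,0,-0.01,1],[0,0,0,0.074,0.015,0,1],[0,0,0,0.074,0.015,0,1],[0,0,0,0.073,0.015,0,1],[0,0,0,0.074,0.015,0,1],[0,0,0,0.073,0.015,0,1],[0,0,0,0.074,0.015,0,1],[0,0,0,0.073,0.015,0,1],[0,0,0,0.074,0.014,0,1],[0,0,0,0.073,0.015,0,1],[0,0,0,0.074,0.014,0,1],[0,0,0,0.073,0.015,0,1]]
[[0,0,0,0.074,0.014,0,1],[0,0,0,0.073,0.015,0,1],[0,0,0,0.074,0.014,0,1],[0,0,0,0.073,0.015,0,1],[0,0,0,0.074,0.014,0,1]]
end [410.3 -65.   17.5] [ 180.    0. -165.]
```

Emit:
step_arm([
  [[0,0,0,0,0,-0.014,1],[0,0,0,0.074,0.015,0,1],[0,0,0,0.074,0.015,0,1],[0,0,0,0.073,0.015,0,1]],
])

```text
clock: 17.7
eef_pos: [558.1, -54.9, 16.4]
tool_rot: [-3.141, 0.002, -2.881]
force: [0.8, -0.0, -1.3]
width: 18.5
gripper_force: 64.8
```

Run:
```python
from h import *
for n in("side","top"):
    S=ctrl.get_image(n)
    for th in("scoop","scoop_centre"):
        print(n,th,[(np.array(r["centre"]).round(),round(r["score"],2),atz(S,r["centre"],14)) for r in ctrl.recognise(S,th)])
    for X in([727,-67,14],[700,-68,14]): print(np.round(proj(S,X)))
```

```text
side scoop [(array([242., 193.]), 0.52, array([688.9, -74.3,  14. ]))]
side scoop_centre [(array([240., 192.]), 0.54, array([695.8, -74.7,  14. ])), (array([180., 179.]), 0.5, array([900.6,  19.1,  14. ]))]
[232. 189.]
[238. 192.]
top scoop []
top scoop_centre [(array([285., 197.]), 0.27, array([523.2, -71.9,  14. ]))]
[285. 124.]
[285. 134.]
```

Emit:
step_arm([
  [[0,0,0,0.074,0.015,0,1],[0,0,0,0.073,0.015,0,1],[0,0,0,0.074,0.015,0,1],[0,0,0,0.073,0.015,0,1],[0,0,0,0.074,0.014,0,1]],
])

```text
clock: 18.5
eef_pos: [502.0, -58.4, 16.7]
tool_rot: [-3.141, 0.002, -2.881]
force: [1.4, 0.0, -0.3]
width: 18.3
gripper_force: 64.8
```

Run:
```python
from h import *
for n in("side","top"):
    S=ctrl.get_image(n)
    for th in("scoop","scoop_centre"):
        print(n,th,[(np.array(r["centre"]).round(),round(r["score"],2),atz(S,r["centre"],14)) for r in ctrl.recognise(S,th)])
```

```text
side scoop [(array([252., 197.]), 0.74, array([646.9, -82.2,  14. ]))]
side scoop_centre [(array([250., 200.]), 0.52, array([642.7, -67.6,  14. ]))]
top scoop [(array([300., 148.]), 0.61, array([ 659.5, -108.8,   14. ]))]
top scoop_centre [(array([298., 149.]), 0.79, array([ 658.9, -104.7,   14. ]))]
```

The scoop is following the hook. Keep pulling.

Emit:
step_arm([
  [[0,0,0,0.074,0.014,0,1],[0,0,0,0.073,0.015,0,1],[0,0,0,0.074,0.014,0,1],[0,0,0,0.073,0.015,0,1],[0,0,0,0.074,0.014,0,1],[0,0,0,0.073,0.015,0,1],[0,0,0,0.06,0.012,0,1],[0,0,0,0.05,0.01,0,1]],
])

```text
clock: 19.6
eef_pos: [416.9, -64.2, 16.7]
tool_rot: [-3.14, 0.001, -2.881]
force: [0.5, 0.6, -2.3]
width: 18.5
gripper_force: 64.8
```

Run:
```python
from h import *
s=ctrl.read_state();print(np.array(s["qpos"]).round(2))
for n in("side","top"):
    S=ctrl.get_image(n)
    for th in("scoop","scoop_centre"):
        print(n,th,[(np.array(r["centre"]).round(),round(r["score"],2),atz(S,r["centre"],14)) for r in ctrl.recognise(S,th)])
```

```text
[ 0.6  0.9 -0.8  2.3  1.3  0.6  0.6]
side scoop [(array([269., 207.]), 0.66, array([569. , -81.7,  14. ])), (array([278., 224.]), 0.65, array([491.1, -40.3,  14. ]))]
side scoop_centre [(array([270., 210.]), 0.75, array([555.7, -71.4,  14. ]))]
top scoop [(array([291., 180.]), 0.77, array([571.1, -85.5,  14. ]))]
top scoop_centre [(array([294., 181.]), 0.92, array([567.2, -95.3,  14. ])), (array([133., 226.]), 0.43, array([435.6, 335.1,  14. ]))]
```

Run:
```python
from h import *
s=ctrl.read_state();p=np.array(s["eef_pos"]);print(p)
Q=tool(0,15,180);f=np.array([np.cos(.262),np.sin(.262),0]);Q2=tool(0,1.5,180)
plan([(p+f*7,Q,2,1),(p+f*7+[0,0,75],Q,4,1),([378,130,92],tool(0,8,180),8,1),([378,354,92],Q2,9,1)])
```

```text
[418.5 -64.   16.6]
from [418.5 -64.   16.6] [-179.9    0.1 -165.1]
[[-0.001,0.001,-0.001,-0.023,0,0,1],[-0.001,0.001,-0.001,-0.024,0,0,1],[0,0,0,0,0,-0.125,1],[0,0,0,0,0,-0.125,1],[0,0,0,0,0,-0.125,1],[0,0,0,0,0,-0.125,1],[0,0,0.019,-0.003,0.165,0,1],[0,0,0.02,-0.001,0.165,0,1],[0,0,0.019,0.002,0.165,0,1],[0,0,0.02,0.004,0.165,0,1],[0,0,0.019,0.007,0.165,-0.001,1],[0,0,0.02,0.009,0.165,0,1]]
[[0,0,0.019,0.011,0.164,-0.001,1],[0,0,0.02,0.014,0.164,0,1],[0,0,0.016,-0.023,0.164,0,1],[0,0,0.016,-0.021,0.165,0,1],[0,0,0.016,-0.019,0.165,0,1],[0,0,0.016,-0.017,0.165,0,1],[0,0,0.016,-0.015,0.165,0,1],[0,0,0.016,-0.013,0.166,0,1],[0,0,0.016,-0.01,0.166,0,1],[0,0,0.016,-0.008,0.165,0,1],[0,0,0.016,-0.007,0.166,0,1]]
end [378. 354.  92.] [ 180.     0.  -178.5]
```

Emit:
step_arm([
  [[-0.001,0.001,-0.001,-0.023,0,0,1],[-0.001,0.001,-0.001,-0.024,0,0,1],[0,0,0,0,0,-0.125,1],[0,0,0,0,0,-0.125,1],[0,0,0,0,0,-0.125,1],[0,0,0,0,0,-0.125,1],[0,0,0.019,-0.003,0.165,0,1],[0,0,0.02,-0.001,0.165,0,1],[0,0,0.019,0.002,0.165,0,1],[0,0,0.02,0.004,0.165,0,1],[0,0,0.019,0.007,0.165,-0.001,1],[0,0,0.02,0.009,0.165,0,1]],
])

```text
clock: 21.1
eef_pos: [389.2, 83.3, 91.9]
tool_rot: [3.141, -0.0, -2.972]
force: [0.6, 0.6, -1.8]
width: 18.7
gripper_force: 64.7
```

Emit:
step_arm([
  [[0,0,0.019,0.011,0.164,-0.001,1],[0,0,0.02,0.014,0.164,0,1],[0,0,0.016,-0.023,0.164,0,1],[0,0,0.016,-0.021,0.165,0,1],[0,0,0.016,-0.019,0.165,0,1],[0,0,0.016,-0.017,0.165,0,1],[0,0,0.016,-0.015,0.165,0,1],[0,0,0.016,-0.013,0.166,0,1],[0,0,0.016,-0.01,0.166,0,1],[0,0,0.016,-0.008,0.165,0,1],[0,0,0.016,-0.007,0.166,0,1],[0,0,0,0,0,0,1]],
])

```text
clock: 22.3
eef_pos: [376.7, 359.2, 92.7]
tool_rot: [3.135, -0.001, -3.112]
force: [-1.1, -0.4, -1.3]
width: 19.0
gripper_force: 64.7
```

Run:
```python
from h import *
T=ctrl.get_image("top");S=ctrl.get_image("side")
for n,P in(("side",S),("top",T)):
    for th in("scoop","scoop_centre"):
        print(n,th,[(np.array(r["centre"]).round(1),round(r["score"],2),atz(P,r["centre"],14)) for r in ctrl.recognise(P,th)])
plan([([378,355,40],tool(0,1.5,180),3,1),([378,355,16],tool(0,1.5,180),4,1)])
# scoop mask in the top view: bright blob on the dark bench
g=cv2.cvtColor(T["img"],cv2.COLOR_RGB2GRAY);u,v=map(int,proj(T,[562,-90,14]));m=np.zeros_like(g);m[v-35:v+16,u-50:u+60]=1
bw=((g>110)&(m>0)).astype(np.uint8);n,lab,st,ce=cv2.connectedComponentsWithStats(bw)
for i in range(1,n):
    if st[i,4]>60:
        ys,xs=np.where(lab==i);r=cv2.minAreaRect(np.c_[xs,ys].astype(np.float32));print(st[i],ce[i],r,[atz(T,c,20)[:2].round(1) for c in cv2.boxPoints(r)])
for row in bw[v-35:v+16,u-50:u+60]:
    if row.any():print("".join(" #"[k] for k in row))
print(u,v)
```

```text
side scoop [(array([272. , 209.2]), 0.72, array([554.7, -81.1,  14. ]))]
side scoop_centre [(array([270.4, 207.9]), 0.82, array([563.1, -82.4,  14. ]))]
top scoop [(array([292.1, 176.8]), 0.7, array([579.5, -88.8,  14. ]))]
top scoop_centre [(array([293.2, 179. ]), 0.84, array([573.5, -91.9,  14. ]))]
from [377.6 352.7  91.8] [-179.9   -0.1 -178.5]
[[0,0,0,-0.001,0.005,0.115,1],[-0.001,-0.001,0,-0.001,0.005,0.115,1],[0,0,-0.001,-0.001,0.006,0.115,1],[0,0,0,0,0,0.04,1],[0,0,0,0,0,0.04,1],[0,0,0,0,0,0.04,1],[0,0,0,0,0,0.04,1]]
end [377.9 355.1  16. ] [-180.    -0.  -178.5]
[276 172  45  20 488] [294.1 180.3] ((298.5048828125, 179.14590454101562), (15.517415046691895, 44.66267013549805), 76.75948333740234) [array([577.4, -42.4]), array([ 608.5, -159.7]), array([ 567. , -169.9]), array([536.2, -53.1])]
                                                     ###                 #####                                
                                                 #######             ##########                               
                                             ############        ###
[... 1792 characters left out ...]
                          
                                     ####                                                                     
                                                                                                           ###
                                                                                                           ###
                                                                                                           ###
                                                                                                           ###
                                                                                                           ###
292 183
```

Emit:
step_arm([
  [[0,0,0,-0.001,0.005,0.115,1],[0,0,0,-0.001,0.005,0.115,1],[0,0,-0.001,-0.001,0.006,0.115,1],[0,0,0,0,0,0.05,1],[0,0,0,0,0,0.05,1],[0,0,0,0,0,0.04,1],[0,0,0,0,0,0.02,1],[0,0,0,0,0,0,1]],
])

```text
clock: 23.4
eef_pos: [377.1, 356.4, 17.9]
tool_rot: [-3.141, 0.0, -3.114]
force: [-4.0, -3.7, 13.9]
width: 18.4
gripper_force: 67.1
```

Emit:
step_arm([
  [[0,0,0,0,0,0,0.6],[0,0,0,0,0,0,0.2],[0,0,0,0,0,0,0],[0,0,0,0,0,0,0],[0,0,0,0,0,-0.1,0],[0,0,0,0,0,-0.25,0],[0,0,0,0,0,-0.3,0],[0,0,0,0,0,-0.3,0]],
])

```text
clock: 24.2
eef_pos: [377.3, 356.0, 159.9]
tool_rot: [-3.141, -0.002, -3.114]
force: [1.2, 0.9, -0.3]
width: 85.5
gripper_force: 0.0
```

Run:
```python
from h import *
T=ctrl.get_image("top");s=ctrl.read_state();print(s["eef_pos"],np.array(s["qpos"]).round(2))
for th in("puller","mat"):print(th,[(np.array(r["centre"]).round(1),round(r["score"],2),atz(T,r["centre"],8)) for r in ctrl.recognise(T,th)])
W=ctrl.get_image("wrist");g=cv2.cvtColor(W["img"],cv2.COLOR_RGB2GRAY)
for r in g[100:400:7,150:400:4]:print("".join(" .:-=+*#%@"[min(9,int(v)//26)] for v in r))
# go above the scoop, camera toward the robot; scoop yaw 105 -> fingers close across bowl (heading 15)
plan([([480,60,230],tool(0,15,180),8,0),([540,-88,170],tool(0,15,180),5,0)])
```

```text
[379.  359.9 166.5] [-0.2  0.7 -1.   1.9  0.8  0.9  0. ]
puller []
mat []
.............................................::::::::::.::.....
..............................................::::::::::..:...:
.............................................:::::::::::::::.:.
............................................:::::::::::::::::::
....+++*************************************%%%%#:::::::::::.::
....++++************************************%%%%%:::::::::::::.
....+++**+**********************************%%%%%::::::::::::::
....=+**+**********************=====+*******%%%%%::::::::::::::
....-+************************=======********%%%*:::::::::::::.
....:++***********************==++++=***********=::..::::::::::
....:+++**********************=======***********=::::::::::::::
....:+************************+======***********-::::::::::::::
:::::+************************+===+==***********:::::::::::::::
:::::#%%%%%%%##***************+=+++==*******%%%%:::::::::::::.:
:::::#%%%%%%%%%%%%%%%%%%%%##**+=+++==**#%%%%%%%%:::::::::::::::
:::::+%%%%%%%%%%%%%%%%%%%%%%%%#=++++*%%%%%%%%%%%:::::::::::::::
::
[... 1565 characters left out ...]
................................
...............................................................
...............................................................
from [378.5 356.4 159.6] [ 179.9    0.1 -178.5]
[[0,0,-0.037,-0.078,-0.249,-0.059,0],[0,0,-0.037,-0.071,-0.251,-0.059,0],[0,0,-0.038,-0.063,-0.253,-0.059,0],[0,0,-0.037,-0.056,-0.255,-0.059,0],[0,0,-0.038,-0.049,-0.257,-0.059,0],[0,0.001,-0.037,-0.041,-0.258,-0.059,0],[0.001,0,-0.038,-0.033,-0.259,-0.059,0],[0,0.001,-0.037,-0.025,-0.26,-0.058,0],[0,0,0,-0.026,-0.211,0.08,0],[0,0,0,-0.026,-0.211,0.08,0],[0,0,0,-0.026,-0.212,0.08,0],[0,0,0,-0.027,-0.211,0.08,0]]
[[0,0,0,-0.026,-0.212,0.08,0]]
end [539.9 -88.1 170. ] [ 180.   -0. -165.]
```

Puller lies flat on the mat. Now over to the scoop, turning the fingers across its bowl.

Run:
```python
from h import *
plan([([545,-75,170],tool(0,15,90),13,0)])
```

```text
from [378.5 356.4 159.6] [ 179.9    0.1 -178.5]
[[0,0,0.131,-0.079,-0.223,-0.006,0],[0,0,0.131,-0.102,-0.214,-0.005,0],[0,0,0.131,-0.124,-0.203,-0.006,0],[0,0,0.131,-0.144,-0.189,-0.005,0],[0,0,0.131,-0.162,-0.173,-0.006,0],[0,0,0.131,-0.179,-0.155,-0.005,0],[0,0,0.131,-0.194,-0.136,-0.006,0],[0,0,0.131,-0.207,-0.116,-0.005,0],[0,0,0.131,-0.218,-0.094,-0.006,0],[0.001,0,0.13,-0.226,-0.071,-0.005,0],[0,0,0.131,-0.233,-0.047,-0.005,0],[0.001,0,0.13,-0.236,-0.023,-0.006,0]]
[[0,-0.001,0.131,-0.237,0.001,-0.005,0]]
end [545.  -75.  169.9] [180.   0. 105.]
```

Emit:
step_arm([
  [[0,0,0.131,-0.079,-0.223,-0.02,0],[0,0,0.131,-0.102,-0.214,-0.02,0],[0,0,0.131,-0.124,-0.203,-0.006,0],[0,0,0.131,-0.144,-0.189,-0.005,0],[0,0,0.131,-0.162,-0.173,-0.006,0],[0,0,0.131,-0.179,-0.155,-0.005,0],[0,0,0.131,-0.194,-0.136,-0.006,0],[0,0,0.131,-0.207,-0.116,-0.005,0],[0,0,0.131,-0.218,-0.094,-0.006,0],[0.001,0,0.13,-0.226,-0.071,-0.005,0],[0,0,0.131,-0.233,-0.047,-0.005,0],[0.001,0,0.13,-0.236,-0.023,-0.006,0]],
])

```text
clock: 25.6
eef_pos: [531.0, -43.8, 171.2]
tool_rot: [-3.136, -0.001, 1.932]
force: [0.9, -0.2, 0.1]
width: 85.7
gripper_force: 0.0
```

Emit:
step_arm([
  [[0,-0.001,0.131,-0.237,0.001,-0.005,0],[0,0,0,0,0,0,0]],
])

```text
clock: 25.8
eef_pos: [544.8, -81.6, 171.4]
tool_rot: [-3.136, 0.004, 1.822]
force: [0.2, -0.4, -0.1]
width: 85.4
gripper_force: 0.0
```

Run:
```python
from h import *
s=ctrl.read_state();print(s["eef_pos"],np.degrees(s["tool_rot"]),np.array(s["qpos"]).round(2))
W=ctrl.get_image("wrist");T=ctrl.get_image("top");S=ctrl.get_image("side")
rs=[]
for n,P in(("w",W),("t",T),("s",S)):
    for th in("scoop","scoop_centre"):
        for r in ctrl.recognise(P,th)[:2]:
            print(n,th,np.array(r["centre"]).round(1),round(r["score"],2),atz(P,r["centre"],14))
            if th=="scoop_centre":rs.append(ray(P,r["centre"]))
print(tri(rs) if len(rs)>1 else "")
g=cv2.cvtColor(W["img"],cv2.COLOR_RGB2GRAY);u,v=map(int,proj(W,[565,-86,14]));print(u,v,[np.round(proj(W,X)) for X in([595,-86,14],[565,-56,14])])
for r in g[0:300:6,100:460:4]:print("".join(" .:-=+*#%@"[min(9,int(x)//26)] for x in r))
```

```text
[544.8 -81.6 171.4] [-179.7    0.2  104.4] [ 0.5  0.7 -0.7  1.8  0.6  0.8 -0.2]
w scoop_centre [306.4 201.1] 0.71 [565.5 -85.5  14. ]
w scoop_centre [385.6 344.2] 0.69 [ 689.2 -216.5   14. ]
s scoop [273.  209.5] 0.68 [551.3 -82.2  14. ]
s scoop_centre [272.1 210.2] 0.8 [550.8 -77.6  14. ]
(array([579.3, -97.1,  66.7]), [30.6328304468809, 88.69453847980748, 62.77969853338928])
305 201 [array([336., 209.]), array([314., 171.])]
::::::::::::::::::::::::::::::::::::::::::::::::::::::::::::::::::::::::::::::::::........
:::::::::::::::::::::::::::::::::::::::::::::::::::::::::::::::::::::::::::::::::::.......
:.::::::::::::::::::::::::::::::::::::::::::::::::::::::::::::::::::::::::::::::::........
::::::::::::::::::::::::::::::::::::::::::::::::::::::::::::::::::::::::::::::::::........
:..:::::::::::::::::::::::::::::::::::::::::::::::::::::::::::::::::::::::::::::::........
:::::::::::::::::::::::::::::::::::::::::::::::::::::::::::::::::::::::::::::::::.........
:::::::::::::::::::::::::::::::::::::::::::::::::::::::::::::::::::::::::::::::::.........
::::::::::::::::::::::::::::::::
[... 3180 characters left out ...]
:::::::::::::::::------@@@@=---------:::::::......::::-*%%%%%%*
::::::::::::::::::::::::::::::::::::::::::::------@@@@=--------:::::::......:::::=%%%%%%#+
::::::::::::::::===...:::::::::::::::::::::::-----@@@@=-------::::::::....=++-::-*%%%%%%+#
:::::::::::::::=+=....::::::::::::::::::::::::----@@@@=------::::::::......=++=:=%%%%%%#*#
::::::::::::.-=+=.....:::::::::::::::::::::::::---%@@@=-----:::::::::.......-++=:+%%%%%+#%
::::::::::..=++=......:::::::::::::::::::::::::::-%@@@----::::::::::.........-+++::*%%#*%@
:::::::::..==+=.......:::::::::::::::::::::::::::::::---:::::::::::...........:+++-:=%+#%@
::::::::.:==+=.....:::::::::::::::::::::::::::::::::::::::::::::::.............:+++-::*%@@
```

Run:
```python
from h import *
s=ctrl.read_state();W=ctrl.get_image("wrist");print(s["eef_pos"])
a=atz(W,(308,162),24);b=atz(W,(308,224),24);c=atz(W,(308,284),22);l=atz(W,(286,195),24);r=atz(W,(331,195),24)
print("tip",a,"back",b,"hend",c,"len",np.linalg.norm(a-b),np.linalg.norm(a-c),"w",np.linalg.norm(l-r),(l+r)/2)
d=(a-c)[:2];yaw=np.degrees(np.arctan2(d[1],d[0]));u=np.r_[d/np.linalg.norm(d),0];C=(a-30*u+c+90*u)/2;print("yaw",yaw,"centre",C)
G=C-12*u;Q=tool(0,yaw-90,90)
plan([(np.r_[G[:2],60],Q,5,0),(np.r_[G[:2],4],Q,5,0)])
```

```text
[544.4 -74.2 173.5]
tip [556.  -40.7  24. ] back [572.1 -96.1  24. ] hend [ 589.9 -156.7   22. ] len 57.68568540060135 120.84761490687931 w 40.818733399137685 [564.8 -69.4  24. ]
yaw 106.26038632985815 centre [564.5 -69.9  23. ]
from [544.5 -74.4 173.6] [-179.9    0.   105.1]
[[-0.001,0,-0.005,-0.017,0.028,0.151,0],[0,0,-0.005,-0.017,0.028,0.151,0],[-0.001,0,-0.005,-0.017,0.028,0.152,0],[0,0,-0.005,-0.018,0.027,0.151,0],[-0.001,0.001,-0.006,-0.018,0.027,0.152,0],[0,0,0,0,0,0.075,0],[0,0,0,0,0,0.075,0],[0,0,0,0,0,0.074,0],[0,0,0,0,0,0.075,0],[0,0,0,0,0,0.074,0]]
end [567.9 -81.5   4. ] [180.   -0.  106.3]
```

Run:
```python
from h import *
s=ctrl.read_state();W=ctrl.get_image("wrist");print(s["eef_pos"],ctrl.read_state()["eef_pos"])
g=cv2.cvtColor(W["img"],cv2.COLOR_RGB2GRAY)
bw=(g[:300,250:380]>150).astype(np.uint8);n,lab,st,ce=cv2.connectedComponentsWithStats(bw);i=1+st[1:,4].argmax()
x,y,w,h,A=st[i];x+=250;print(x,y,w,h,A)
ys,xs=np.where(lab==i);cols=lambda r:(xs[ys==r].min()+250,xs[ys==r].max()+250)
ca=np.mean(cols(y+8));cb=np.mean(cols(y+h-10));print(ca,cb)
a=atz(W,(ca,y),24);c=atz(W,(cb,y+h),22);d=(a-c)[:2];yaw=np.degrees(np.arctan2(d[1],d[0]));u=np.r_[d/np.linalg.norm(d),0]
print(a,c,np.linalg.norm(d),yaw);C=(a-30*u+c+90*u)/2;print(C)
yaw=106;G=C-12*u;Q=tool(0,yaw-90,90)
plan([(np.r_[G[:2],60],Q,5,0),(np.r_[G[:2],4],Q,5,0)])
```

```text
[544.5 -74.4 173.6] [544.6 -74.6 173.6]
282 167 47 123 3862
305.5 303.5
[555.2 -45.8  24. ] [ 587.5 -164.5   22. ] 123.03631501787682 105.1869286403862
[563.5 -76.2  23. ]
from [544.6 -74.6 173.6] [-179.9    0.   105.1]
[[-0.001,0,-0.004,-0.025,0.024,0.151,0],[0,0,-0.004,-0.025,0.024,0.152,0],[-0.001,0,-0.004,-0.024,0.024,0.151,0],[0,0.001,-0.004,-0.025,0.024,0.152,0],[-0.001,0,-0.005,-0.025,0.023,0.151,0],[0,0,0,0,0,0.075,0],[0,0,0,0,0,0.075,0],[0,0,0,0,0,0.075,0],[0,0,0,0,0,0.074,0],[0,0,0,0,0,0.075,0]]
end [566.7 -87.9   3.9] [180.   0. 106.]
```

Emit:
step_arm([
  [[-0.001,0,-0.004,-0.025,0.024,0.151,0],[0,0,-0.004,-0.025,0.024,0.152,0],[-0.001,0,-0.004,-0.024,0.024,0.151,0],[0,0.001,-0.004,-0.025,0.024,0.152,0],[-0.001,0,-0.005,-0.025,0.023,0.151,0],[0,0,0,0,0,0.075,0],[0,0,0,0,0,0.075,0],[0,0,0,0,0,0.075,0],[0,0,0,0,0,0.074,0],[0,0,0,0,0,0.072,0],[0,0,0,0,0,0,0]],
])

```text
clock: 27.45
eef_pos: [565.8, -88.3, 3.1]
tool_rot: [-3.14, -0.0, 1.85]
force: [-0.8, -0.1, 0.1]
width: 85.3
gripper_force: 0.0
```

Emit:
step_arm([
  [[0,0,0,0,0,0,1],[0,0,0,0,0,0,1],[0,0,0,0,0,0,1],[0,0,0,0,0,0,1]],
])

```text
clock: 27.85
eef_pos: [567.4, -88.3, 5.2]
tool_rot: [3.14, 0.001, 1.849]
force: [-0.1, -1.0, 4.4]
width: 38.7
gripper_force: 62.0
```

Run:
```python
from h import *
T=ctrl.get_image("top");g=cv2.cvtColor(T["img"],cv2.COLOR_RGB2GRAY)
bw=(g[180:275,335:415]>150).astype(np.uint8);n,lab,st,ce=cv2.connectedComponentsWithStats(bw);i=1+st[1:,4].argmax();print(st[i])
ys,xs=np.where(lab==i);r=cv2.minAreaRect(np.c_[xs+335,ys+180].astype(np.float32));print(r,[atz(T,c,28)[:2].round() for c in cv2.boxPoints(r)],atz(T,r[0],28))
p=np.array(ctrl.read_state()["eef_pos"])
plan([(p+[-10,0,85],None,4,1),([466,-311,90],tool(0,-90,90),13,1)])
```

```text
[   0    0   67   95 3112]
((368.0, 227.0), (94.0, 66.0), 90.0) [array([ 571., -204.]), array([ 575., -381.]), array([ 326., -377.]), array([ 322., -206.])] [ 446.3 -292.    28. ]
from [567.4 -88.3   5.1] [179.9   0.  106. ]
[[0,0,0,0.005,-0.016,-0.142,1],[0,0,0,0.004,-0.016,-0.142,1],[0,0,0,0.005,-0.016,-0.141,1],[0,0,0,0.004,-0.015,-0.142,1],[0,0,0.181,-0.097,-0.076,0,1],[0,0,0.181,-0.107,-0.062,0,1],[0,0,0.181,-0.114,-0.046,0,1],[0,0,0.181,-0.12,-0.03,0,1],[0,0,0.181,-0.123,-0.012,0,1],[0,0,0.181,-0.123,0.005,0,1],[0,0,0.181,-0.121,0.023,0,1],[0,0,0.181,-0.117,0.04,0,1]]
[[0,0,0.181,-0.11,0.056,0,1],[0,-0.001,0.181,-0.101,0.071,0,1],[0,0,0.182,-0.09,0.084,0,1],[0,-0.001,0.181,-0.078,0.096,0,1],[0.001,0,0.182,-0.063,0.107,0,1]]
end [ 465.9 -311.    90. ] [-180.   -0.   -0.]
```

Emit:
step_arm([
  [[0,0,0,0.005,-0.016,-0.142,1],[0,0,0,0.004,-0.016,-0.142,1],[0,0,0,0.005,-0.016,-0.141,1],[0,0,0,0.004,-0.015,-0.142,1],[0,0,0.181,-0.097,-0.076,0,1],[0,0,0.181,-0.107,-0.062,0,1],[0,0,0.181,-0.114,-0.046,0,1],[0,0,0.181,-0.12,-0.03,0,1],[0,0,0.181,-0.123,-0.012,0,1],[0,0,0.181,-0.123,0.005,0,1],[0,0,0.181,-0.121,0.023,0,1],[0,0,0.181,-0.117,0.04,0,1]],
])

```text
clock: 29.1
eef_pos: [500.3, -226.0, 89.5]
tool_rot: [3.141, -0.0, 0.706]
force: [-0.8, 0.1, -0.5]
width: 38.7
gripper_force: 61.0
```

Emit:
step_arm([
  [[0,0,0.181,-0.11,0.056,0,1],[0,-0.001,0.181,-0.101,0.071,0,1],[0,0,0.182,-0.09,0.084,0,1],[0,-0.001,0.181,-0.078,0.096,0,1],[0.001,0,0.182,-0.063,0.107,0,1],[0,0,0,0,0,0,1]],
])

```text
clock: 29.7
eef_pos: [463.8, -314.1, 89.4]
tool_rot: [3.14, 0.002, -0.006]
force: [-0.8, -0.2, -1.0]
width: 38.7
gripper_force: 61.1
```

Run:
```python
from h import *
T=ctrl.get_image("top");S=ctrl.get_image("side");W=ctrl.get_image("wrist");s=ctrl.read_state();print(s["eef_pos"],np.degrees(s["tool_rot"]),s["width"],np.array(s["qpos"]).round(2))
for n,P in(("t",T),("s",S),("w",W)):
    print(n,[(np.array(r["centre"]).round(1),round(r["score"],2),atz(P,r["centre"],10)) for r in ctrl.recognise(P,"tray")])
g=cv2.cvtColor(W["img"],cv2.COLOR_RGB2GRAY)
for r in g[60:400:7,100:460:4]:print("".join(" .:-=+*#%@"[min(9,int(x)//26)] for x in r))
print([np.round(proj(W,[448+a,-311+b,28])) for a,b in((85,65),(85,-65),(-85,-65),(-85,65))])
plan([([466,-311,45],tool(0,-90,90),3,1),([466,-311,10],tool(0,-90,90),4,1)])
```

```text
[ 465.9 -309.9   89.4] [-179.9    0.1    0.2] 38.65770700933435 [ 0.6  0.7 -0.2  1.9  0.2  0.6 -1.2]
t [(array([363.9, 234.4]), 0.9, array([ 427.7, -284.7,   10. ])), (array([357.7, 314.4]), 0.79, array([ 218.2, -268.1,   10. ]))]
s [(array([344.1, 195.2]), 0.81, array([ 442.1, -305.6,   10. ])), (array([387.7, 229.7]), 0.64, array([ 240.9, -254. ,   10. ])), (array([386.6, 177.8]), 0.6, array([ 399.8, -494.4,   10. ]))]
w [(array([515.9, 282.1]), 0.71, array([ 413.6, -481.8,   10. ])), (array([279. , 171.8]), 0.59, array([ 496.1, -305.7,   10. ]))]
..........................................................................................
..........................................................................................
..........................................................................................
..........................................................................................
..........................................................................................
.........................................................................................
[... 3579 characters left out ...]
        .........................              ... .          
..            ....                 . ............... .......    .   .      ....           
         ..  .....                ......  . ......... ..  .                ......         
       ..........                                      .                    ......        
[array([178., 115.]), array([397., 115.]), array([375., 356.]), array([198., 356.])]
from [ 466.  -309.8   89.4] [-179.9    0.     0.2]
[[-0.001,0,0.001,0,0.003,0.099,1],[0,0.001,0.001,0,0.003,0.098,1],[-0.001,0,0.001,0,0.003,0.099,1],[0,0,0,0,0,0.058,1],[0,0,0,0,0,0.058,1],[0,0,0,0,0,0.059,1],[0,0,0,0,-0.001,0.058,1]]
end [ 466.  -310.9   10. ] [180.   0.   0.]
```

Emit:
step_arm([
  [[-0.001,0,0.001,0,-0.006,0.099,1],[0,0.001,0.001,0,-0.006,0.098,1],[-0.001,0,0.001,0,-0.006,0.099,1],[0,0,0,0,0,0.058,1],[0,0,0,0,0,0.058,1],[0,0,0,0,0,0.059,1],[0,0,0,0,0,0.05,1],[0,0,0,0,0,0,1]],
])

```text
clock: 30.8
eef_pos: [464.9, -308.1, 10.3]
tool_rot: [3.141, 0.002, -0.002]
force: [-0.0, 0.1, -0.3]
width: 38.8
gripper_force: 61.1
```

Lower a hair, open modestly inside the tray, then rise straight up and clear.

Emit:
step_arm([
  [[0,0,0,0,0,0.006,1],[0,0,0,0,0,0,0.35],[0,0,0,0,0,0,0.3],[0,0,0,0,0,0,0.3],[0,0,0,0,0,-0.06,0.3],[0,0,0,0,0,-0.2,0.3],[0,0,0,0,0,-0.3,0.3],[0,0,0,0,0,-0.3,0.3],[0,0,0,0,0,-0.2,0.3],[0,0,0,0,0,0,0.3],[0,0,0,0,0,0,0.3]],
])

```text
clock: 31.9
eef_pos: [465.6, -308.4, 170.5]
tool_rot: [3.139, -0.001, -0.003]
force: [0.3, 0.4, -0.0]
width: 60.1
gripper_force: 0.0
```

Run:
```python
from h import *
T=ctrl.get_image("top");S=ctrl.get_image("side");W=ctrl.get_image("wrist");s=ctrl.read_state();print(s["eef_pos"],s["width"],s["force"],s["clock"])
for th in("scoop_centre","puller","rail_bar"):
  for n,P in(("t",T),("s",S),("w",W)):
    print(th,n,[(np.array(r["centre"]).round(1),round(r["score"],2),atz(P,r["centre"],133 if th=="rail_bar" else 14)) for r in ctrl.recognise(P,th)])
g=cv2.cvtColor(W["img"],cv2.COLOR_RGB2GRAY)
for r in g[90:330:7,150:420:4]:print("".join(" .:-=+*#%@"[min(9,int(x)//26)] for x in r))
```

```text
[ 464.5 -307.7  168.2] 59.66656163601866 [-0.8 -0.3 -0.1] 32.05
scoop_centre t [(array([375.7, 227.8]), 0.65, array([ 445.9, -315.4,   14. ]))]
scoop_centre s [(array([339.6, 193.7]), 0.59, array([ 454.8, -297.3,   14. ]))]
scoop_centre w [(array([284. , 190.6]), 0.97, array([ 464.7, -306.3,   14. ]))]
puller t [(array([126.1, 226.7]), 0.8, array([432.5, 354. ,  14. ])), (array([254.6,  95.2]), 0.61, array([809.6,  21.1,  14. ]))]
puller s [(array([173.3, 305.6]), 0.55, array([453.6, 361.2,  14. ]))]
puller w []
rail_bar t [(array([252.2, 144.4]), 0.76, array([633.6,  12.9, 133. ]))]
rail_bar s [(array([211.7, 187.8]), 0.89, array([639. ,  78.8, 133. ]))]
rail_bar w []
....................................................................
......................................:.:...........................
...........................:.:.::::::::::::::::::...................
......................::::::::::::::::---=====++++*##+..............
..............*##########*****######*****##########-**..............
..............+#-%%%%%%%%%%%%%%%%%%%%%%%%%%%%%%%%%%=*+::............
........
[... 1292 characters left out ...]
.......::-
...........:--:..=*=************++++*******%%%%%%%-...---........::=
..........:--:...:#-************++++******%%%%%%%#:....---.........:
.........---:.....*-*********************%########:.....---........:
.....  .---:......*----------=---==-==============:......---........
.....  :=++.    ..+=======+++++++++++****%%%%%%%##+......=++:.......
  ....   -+..   .........................................=+.........
   ..      .. . ....................................... ............
          ...   . ...................................  .............
            .  .   . ................................. .   .........
                   . ... ......::::..................  .  . . ......
```

The scoop sits upright inside the tray, the puller is on the mat and the rail is on its stops, so I'm handing in.

```bash
python3 -c "
from cell import ctrl
print(ctrl.finish_job())"
```

```text
the job is handed in; nothing more can be done
None
```

I handed the job in at about 32 s of the 72 s limit (no verdict was returned). In my last camera checks the rail was on its stops, the puller on the mat and the scoop upright in the white tray; I never went near the rack, tin or bottle, but didn't re-measure them at the end.

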